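Latch the driver-bit tray in its dock

ROBOT

A 6-joint arm with a two-finger parallel gripper is mounted at the origin on the work surface; the furniture and walls round the work are solid. World frame = base frame: x ahead of the robot, y to its left, z up, the work surface at z = 0. Lengths are in m, angles in rad, forces in N, time in s.
With the tool pointing down it reaches from about 0.425 to 0.95 m from the base axis. Payload 3.5 kg.
Tool frame: the origin (TCP) lies at the very end of the fingers, on their centre line; the grasp point (between the pads) lies 19 mm behind it; z points along the fingers, y is the direction in which the jaws open and shut (so a half turn about z gives the same grasp; the last joint's range is limited). The gripper opens to 85 mm and grips with 20 to 120 N. Pads are 22 mm wide; open, the fingers measure 114 mm over their backs; the gripper's body (76 mm by 85 mm) begins 54 mm behind the grasp point. The pads swing forward as they close: fully open they stand 13 mm farther back than shut.
Start: joints at [1.081, 0.286, 1.577, -0, 1.279, -0.15], TCP at [0.225, 0.636, 0.231] pointing down, gripper open.
Joint ranges: [-2.77, 2.77], [-0.9, 2.22], [0.21, 2.48], [-1.53, 4.67], [0.24, 2.81], [-2.84, 2.84]. Speed limits (rad/s): [2.79, 2.79, 3.14, 3.14, 3.14, 3.14].

INTERFACE

Orientations are given as a unit quaternion [w, x, y, z].
In Python, from station import manip, eyes, job gives the robot as it stands. The module is installed in compiled form; this text tells all that it offers.
- The arm moves only by the shell command python3 -m pendant 'ROWS'. ROWS is JSON, a list of rows, each a list of 5 numbers: the shift along the tool's x, y, z as a fraction of full scale, then the turn about the tool's z as a fraction of full scale, then the finger opening in mm, from 0 to 85.4. In form: [[tx, ty, tz, twist, fingers], ...]. A call has 1 to 8 rows; each row is the pose to reach, as a shift and turn from the pose commanded when the call began, along the tool's axes at that moment; what a row does not reach only later rows make up. Full scale, the value 1, is 0.2 m for a shift and 90 degrees for a turn. A row lasts 1/10 s, in which the tool goes at most 50 mm and 8.59 degrees, less where a joint would pass 70% of its speed; a pose out of reach is approached as far as the arm can. A call with a number of a shift or a turn outside -1 to 1 is refused whole. A call with a gripper value outside its range is refused whole. The fingers move at their own pace and stop on an object; the grip force is fixed at half the most. Time passes only in rows, so rows that repeat a pose let the fingers close. It gives the time, the measured TCP pose, the force and the opening at its end, in the units of the state.
- manip.get_state(): the state, without advancing time (a new reading comes with each control period).
- eyes.snapshot(name): name is "side" or "top"; returns a dict with "pixels" (480x640x3 uint8, red, green, blue), "z_map" (480x640 float32, m along the optical axis (not along the pixel's ray), 0 where there is no reading), "K" (3x3 intrinsics, pixels), "k1" (the pictures are not rectified: a ray, as slopes to the right and down, at radius r is drawn at 1 + k1 r^2 times it, then the intrinsics apply), "R" (3x3) and "t" (3): a world point X has camera coordinates R X + t. Camera axes: x right, y down, z forward; pixel columns grow to the right and rows downward; lengths in m; the calibration is good to about 2 mm. A picture is of the moment at which its call begins.
- job.job_done(): hands the job in, once; it reports no verdict.
The state is a dict: "t": time; "joint_positions": joint angles; "dq": joint speeds; "joint_torque": joint torques, N m; "ee_pos": TCP position; "ee_rot": TCP orientation; "force": force on the tool from outside, world axes, zero at the start; "wrist_torque": the same for the moment, N m; "finger_gap": opening from 0.0 (shut) to 1.0 (fully open).
Only numpy, scipy, OpenCV 4.12 (cv2) and the standard library are available. Lean on these libraries where they do the work, as an engineer would, in place of code of your own. Each camera call takes 0.05 s, during which the arm holds its last target.

TASK

Put the loose driver-bit tray (medium-brown wood, steel and copper-coloured bits) back in the empty plywood dock: carry it level, slide it in between the rails staple end first, and press it straight home, gently and only as far as the latch's stop, so that the push-push latch catches, then let go and see that it stays in. Then tug it lightly straight back by its handle to check that the hook holds it, and leave it latched with your hand off. Leave the other things on the bench alone.

Things in the scene. Friction and masses are not known exactly. Their poses are not given: they have to be found in the camera images.
- bit_tray: Loose wooden tray of screwdriver bits, 110 (x) x 90 (y) mm, 0.28-0.44 kg. Origin: centre of underside, x toward the staple end. Side flanges 10 mm high; 76 mm wide block above, top at 26, bits to 40 (none within 12 mm of its x line). Handle: flat bar along y over the middle, 14 mm thick in x, z 56 to 72, clear for 50 mm between its posts. Steel staple juts 12 mm from the +x end.
- bit_dock: The EMPTY plywood dock, fixed. Origin: centre of its foot; x = slide-in direction. Board top at z 12 mm, front edge x -105. Rails x -60..45, inner faces y +-46.5 (tray has 1.5 mm play a side), lips from y 38.5 out with underside at z 25, top 28; flared mouth x -60..-95, about y +-57 at the front. Grey latch housing x 50..102, up to z 46. A tray on the board meets the nose at origin x -35.
- nose_travel (a joint): Travel of the latch's nose, m: 0 out, grows as the tray presses it in. Spring 3.5 N at 0, 6 N at 24 mm, damped (+1.5 N at 20 mm/s); sliding adds 1-3 N (more if pushed high up, by the handle). It clicks at 16 to 26 mm (set by a screw, not measurable); a firm stop is 2 mm further. Let go after the click it stays in 11-22 mm; before, it creeps out in 1 s. Pressed to the stop again it unlatches.
- latch_nose: White sprung nose of the latch, 22 mm wide, at the back of the empty dock; the tray's +x end pushes on it. Origin: under the nose's tip, level with the board's top; moves with the nose along the dock's x. Loads over 20 N on it or on its hook strain the latch.
- latch_hook: Steel hook on the nose, about 30 mm long. Origin: its pivot, 30 mm behind the nose's tip, 29 mm above the bench; travels with the nose. Lifted while the nose is out, it drops in front of the tray's staple as the nose goes in; latched, it keeps the tray from coming back, with about 1.5 mm of slack. Unlatched it lifts again.
- full_dock: A second, like dock, fixed, with a dark-wood tray already latched in it (shows how a latched tray sits; about 430 mm to one side of the empty one). Same frame as the empty dock; its tray handle tops out at z 84 mm. Leave it alone.
- screwdriver_1: Yellow-handled screwdriver lying at the back, 204 mm long, 28 mm high; bystander. Origin: centre of underside.
- sanding_block: Cork sanding block near the robot, 63 x 111 x 36 mm; bystander. Origin: centre of underside.
- pencil: Red carpenter's pencil near the robot, 165 mm long, 15 mm high; bystander. Origin: centre of underside.
There are look-alikes about, which are no part of the job. Leave any green or red look-alike of the bit_tray alone.

How it is judged:
On the way, in this order (a step that is already met when the one before it is completed fails the run):
1. the tray has been slid in between the dock's rails, square and flat (x of bit_tray in the frame of bit_dock between -0.085 and -0.01 m and y of bit_tray in the frame of bit_dock between -0.004 and 0.004 m and z of bit_tray in the frame of bit_dock between 0.009 and 0.018 m and angle between the x axis of bit_tray and the x axis of bit_dock, either way round below 0.08 rad).
2. the tray has been pressed in and let go, and the latch holds it: nothing touches the tray and the nose stays in (value of joint nose_travel between 0.0085 and 0.023 m and contact force between each of the fingers, the arm and bit_tray below 0.3 N), for 0.3 s.
3. the tray has been tugged back against the hook with more than 2.5 N, and the latch holds (contact force between bit_tray and latch_hook above 2.5 N and value of joint nose_travel between 0.0085 and 0.023 m), for 0.1 s.
At the end, for the whole second after the job is handed in: The loose tray sits in the empty dock with the latch engaged: flat on the board, its origin 11 to 29 mm in front of the dock's origin, the latch nose pressed in 8.5 to 23 mm and staying there by itself, tray at rest, nothing touching it (value of joint nose_travel between 0.0085 and 0.023 m and x of bit_tray in the frame of bit_dock between -0.029 and -0.011 m and z of bit_tray in the frame of bit_dock below 0.018 m and linear speed of bit_tray below 0.02 m/s).
It fails at once if the tray is forced against the latch (nose and hook) with more than 20 N (contact force between bit_tray and latch_nose above 20 N).
It fails at once if the tray tilts more than 0.5 rad (the bits would fall out) (angle between bit_tray's own z axis and vertical above 0.5 rad).
It fails at once if another loose thing is moved by more than 20 mm (distance of any of screwdriver_1, sanding_block, pencil from where it was at the start of the episode above 0.02 m).
It also fails if it takes over 72 s, if anything falls off the work surface, if the arm or the gripper's body presses on something with over 40 N, if the wrist force passes 120 N, or if a joint passes its speed limit or range.

## Working session

There is one attempt and no reset: what is moved stays moved. The work goes in short steps, Python scripts to look and compute and a shell command to move; the robot and the scene stay as the last step left them, time stands still between calls to the robot, and variables do not carry over. Pictures are saved under pics/ and viewed, and the job is handed in when it is done.

```bash
mkdir -p pics; ls; cat > h.py <<'E'
import numpy as np,cv2
from station import manip,eyes,job
def snap(n,f=None):
    s=eyes.snapshot(n)
    if f: cv2.imwrite('pics/'+f,s['pixels'][:,:,::-1])
    return s
def ray(s,u,v):
    K,k=s['K'],s['k1']
    d=np.array([(u-K[0,2])/K[0,0],(v-K[1,2])/K[1,1]]);x=d.copy()
    for _ in range(30): x=d/(1+k*(x@x))
    return np.array([x[0],x[1],1.])
def onplane(s,u,v,z):
    R,t=np.array(s['R']),np.array(s['t']);c=-R.T@t;d=R.T@ray(s,u,v)
    return c+d*(z-c[2])/d[2]
def bydepth(s,u,v):
    R,t=np.array(s['R']),np.array(s['t'])
    return R.T@(ray(s,u,v)*s['z_map'][int(round(v)),int(round(u))]-t)
def proj(s,X):
    p=np.array(s['R'])@X+s['t'];a=p[:2]/p[2];a=a*(1+s['k1']*(a@a))
    return a[0]*s['K'][0,0]+s['K'][0,2],a[1]*s['K'][1,1]+s['K'][1,2]
def cloud(s):
    K=s['K'];h,w=s['z_map'].shape
    uv=np.stack(np.meshgrid(np.arange(w),np.arange(h)),-1).reshape(-1,2).astype(float)
    d=(uv-[K[0,2],K[1,2]])/[K[0,0],K[1,1]];x=d.copy()
    for _ in range(30): x=d/(1+s['k1']*(x**2).sum(1,keepdims=True))
    P=np.c_[x,np.ones(len(x))]*s['z_map'].reshape(-1,1)
    return ((P-np.array(s['t']))@np.array(s['R'])).reshape(h,w,3)
E
python3 - <<'E'
from h import *
print(manip.get_state())
for n in('top','side'):
    s=snap(n,n+'0.png');print(n,s['K'],s['k1'],s['R'],s['t'])
E
```

```text
pics
{'t': 0.0, 'joint_positions': array([ 1.08098104e+00,  2.87181735e-01,  1.57819563e+00, -5.55857765e-06,
        1.27860690e+00, -1.50050561e-01]), 'dq': array([ 6.99538730e-04,  7.02918304e-05, -1.41822387e-03,  1.29954448e-03,
       -8.92896358e-04, -4.91922674e-04]), 'joint_torque': array([ 6.96307179e-04, -4.05990243e+01, -2.92621851e+01, -1.64907219e-04,
        5.86780894e-03, -1.08936706e-05]), 'ee_pos': array([0.22464224, 0.63581512, 0.22992639]), 'ee_rot': array([-3.73558038e-04,  1.69065495e-01,  9.85604093e-01, -1.13596073e-03]), 'force': array([ 0.52877961, -0.04141544, -0.25191307]), 'wrist_torque': array([ 0.01541002, -0.05030219, -0.0210368 ]), 'finger_gap': 0.9973174722751121}
top [[625.02546433   0.         320.42728699]
 [  0.         625.02546433 236.41552372]
 [  0.           0.           1.        ]] -0.017056794293290985 [[-0.01914405 -0.99973164  0.01304452]
 [-0.99402719  0.01762955 -0.10769931]
 [ 0.10744044 -0.01502841 -0.99409793]] [-0.03475441  0.50087017  1.35385926]
side [[487.08826505   0.         321.72589228]
 [  0.         487.08826505 237.16567169]
 [  0.           0.           1.        ]] -0.1110078254086258 [[-0.99804846 -0.06237215 -0.00299861]
 [-0.03283535  0.56504915 -0.8244036 ]
 [ 0.05311418 -0.82269628 -0.56599444]] [0.50833695 0.06347787 1.11103902]
```

View pics/top0.png

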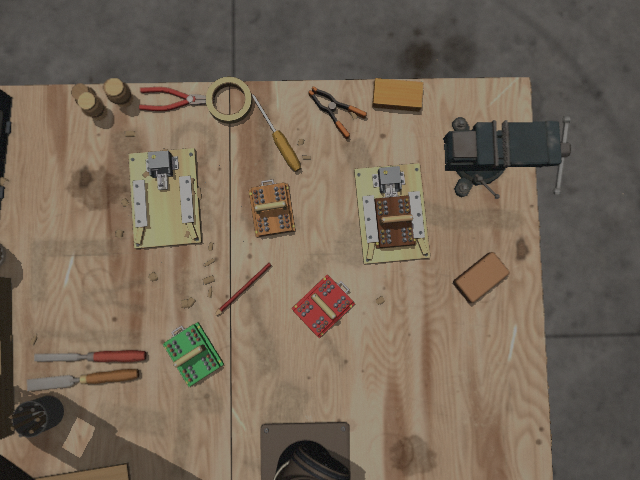

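View pics/side0.png

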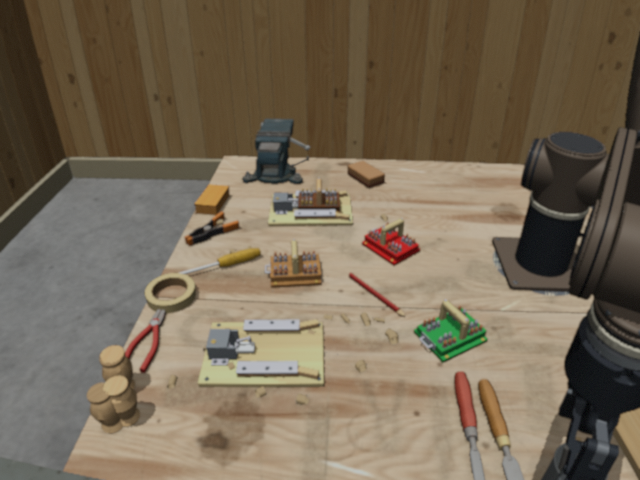

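Candidates in the top view: orange-brown tray at (271,208), dark tray in the full dock (396,222), green one (193,352) and red one (324,306). The loose medium-brown one at (271,208) fits the description. The empty dock is at (166,200). I'll confirm both in enlarged crops.

```bash
python3 - <<'E'
from h import *
s=snap('top')
im=s['pixels'][:,:,::-1]
a=cv2.resize(im[135:260,115:215],None,fx=4,fy=4,interpolation=cv2.INTER_CUBIC)
b=cv2.resize(im[165:250,235:310],None,fx=5,fy=5,interpolation=cv2.INTER_CUBIC)
c=np.zeros((500,775,3),np.uint8);c[:500,:400]=a;c[:425,400:775]=b
cv2.imwrite('pics/crop1.png',c)
np.savez('top0.npz',**{k:np.array(v) for k,v in s.items()})
C=cloud(s)
# board: z ~0.012 in dock region
def reg(n,u0,u1,v0,v1,z0,z1):
    P=C[v0:v1,u0:u1].reshape(-1,3);m=(P[:,2]>z0)&(P[:,2]<z1)
    r=cv2.minAreaRect(P[m,:2].astype(np.float32));print(n,m.sum(),r,np.median(P[m,2]))
reg('handle',240,305,170,245,.058,.085)
reg('block',240,305,170,245,.020,.085)
reg('all',240,305,170,245,.006,.085)
reg('board',120,210,140,258,.009,.09)
reg('lips',120,210,170,235,.022,.034)
reg('hous',140,185,140,185,.040,.055)
reg('full handle',370,420,190,245,.065,.1)
P=C[140:258,120:210];print(np.histogram(P[...,2],bins=np.arange(-.01,.06,.004)))
P=C[165:250,235:310];print(np.histogram(P[...,2],bins=np.arange(-.01,.09,.004)))
E
```

```text
handle 210 ((0.5646234154701233, 0.06426085531711578), (0.015095263719558716, 0.06682632863521576), 7.718930721282959) 0.07088910756936839
block 1683 ((0.5696616172790527, 0.06532745063304901), (0.12184573709964752, 0.07626362890005112), 8.078413963317871) 0.027417759752982877
all 2082 ((0.5714868903160095, 0.06301286816596985), (0.14344705641269684, 0.1684836596250534), 88.93102264404297) 0.026197123226364846
board 5866 ((0.5980619788169861, 0.302370548248291), (0.20325720310211182, 0.2340061068534851), 88.37059020996094) 0.014497274082524738
lips 1303 ((0.5834786891937256, 0.3015214800834656), (0.14130446314811707, 0.1452992558479309), 89.34176635742188) 0.027479932187868567
hous 404 ((0.6575911045074463, 0.30946066975593567), (0.075287826359272, 0.04777371883392334), 4.836813449859619) 0.045688451594488866
full handle 219 ((0.5303558111190796, -0.20677489042282104), (0.015216209925711155, 0.06797663867473602), 3.1716065406799316) 0.08307792291552554
(array([ 112,  985, 2008,  967, 1076, 2268, 1060,  245,  443,  664,  281,
         45,   46,  198,  149,   34,    0]), array([-0.01 , -0.006, -0.002,  0.002,  0.006,  0.01 ,  0.014,  0.018,
        0.022,  0.026,  0.03 ,  0.034,  0.038,  0.042,  0.046,  0.05 ,
        0.054,  0.058]))
(array([  72,  911, 2117, 1073,  233,  146,   48,  118,  555,  564,  162,
         68,   43,   21,    7,    1,    1,    6,   20,   62,   97,   23,
          2,    0]), array([-0.01 , -0.006, -0.002,  0.002,  0.006,  0.01 ,  0.014,  0.018,
        0.022,  0.026,  0.03 ,  0.034,  0.038,  0.042,  0.046,  0.05 ,
        0.054,  0.058,  0.062,  0.066,  0.07 ,  0.074,  0.078,  0.082,
        0.086]))
```

View pics/crop1.png

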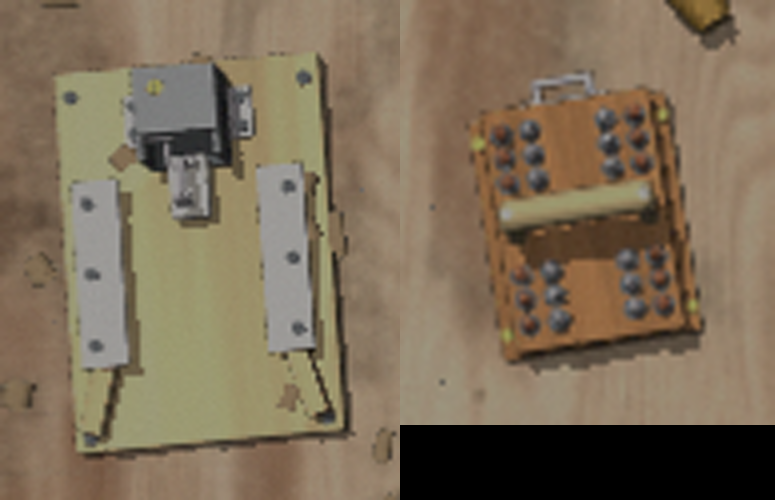

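The crop confirms it: a loose orange-brown tray with steel and copper bits, staple at the far (+x) end. The empty dock's mouth faces the robot. Next I'll measure the dock axis and the tray pose precisely.

```bash
python3 - <<'E'
from h import *
s=dict(np.load('top0.npz'))
hsv=cv2.cvtColor(s['pixels'],cv2.COLOR_RGB2HSV)
lab=((hsv[...,1]<50)&(hsv[...,2]>120)).astype(np.uint8)
n,L,st,ce=cv2.connectedComponentsWithStats(lab)
for i in range(1,n):
    if st[i,4]>150: 
        ys,xs=np.nonzero(L==i)
        P=np.array([onplane(s,u,v,.028)[:2] for u,v in zip(xs,ys)])
        r=cv2.minAreaRect((P*1000).astype(np.float32)); l=cv2.fitLine((P*1000).astype(np.float32),cv2.DIST_L2,0,.01,.01).ravel()
        print(st[i],ce[i],'rect',r,'yaw',np.degrees(np.arctan2(l[1],l[0])),P.mean(0))
# board yellow outline at z .012
m=((hsv[...,0]>20)&(hsv[...,0]<34)&(hsv[...,1]>70)&(hsv[...,2]>110)).astype(np.uint8)
m=cv2.morphologyEx(m,cv2.MORPH_OPEN,np.ones((3,3)))
n,L,st,ce=cv2.connectedComponentsWithStats(m)
for i in range(1,n):
    if st[i,4]>800:
        ys,xs=np.nonzero(L==i)
        P=np.array([onplane(s,u,v,.012)[:2] for u,v in zip(xs,ys)])
        print('board',st[i],cv2.minAreaRect((P*1000).astype(np.float32)))
# tray handle: pale in region
sub=np.zeros_like(m);sub[175:245,245:300]=1
o=sub*((hsv[...,0]>8)&(hsv[...,0]<32)).astype(np.uint8)
print(hsv[207,265:280],hsv[230,270])
E
```

```text
[146 151  23  21 325] [157.32923077 159.50769231] rect ((677.126220703125, 318.8229675292969), (43.363765716552734, 50.2961540222168), 5.54033088684082) yaw -72.15075 [0.67931476 0.3170311 ]
[179 176  15  47 501] [185.61477046 198.86027944] rect ((589.3035278320312, 253.3114013671875), (104.12373352050781, 25.220439910888672), 4.220249176025391) yaw 4.042173 [0.58923474 0.25350631]
[132 180  15  47 515] [139.28737864 203.05825243] rect ((582.0243530273438, 356.24029541015625), (104.84571838378906, 25.708322525024414), 4.303506374359131) yaw 4.2793703 [0.5816044  0.35603279]
[408 191  17  47 477] [416.42557652 213.92662474] rect ((546.079833984375, -257.0029296875), (104.46477508544922, 27.36869239807129), 4.196052074432373) yaw 4.67178 [ 0.54662174 -0.25829023]
[362 195  17  48 507] [370.03353057 218.21499014] rect ((538.5648803710938, -154.26278686523438), (105.263427734375, 25.964065551757812), 4.171333312988281) yaw 4.3103833 [ 0.53878556 -0.1547746 ]
[ 34 353  44   8 198] [ 55.24747475 356.17171717] rect ((250.39877319335938, 533.1582641601562), (12.79647159576416, 92.86506652832031), 1.5466957092285156) yaw 89.8899 [0.25011196 0.53369371]
[ 31 375  41  12 278] [ 52.76618705 380.74820144] rect ((196.50131225585938, 541.3579711914062), (20.88500213623047, 86.49449920654297), 5.262191295623779) yaw -85.60675 [0.19799963 0.53781494]
board [ 148  176   48   69 1440] ((567.995849609375, 290.6976318359375), (163.32167053222656, 74.70587158203125), 16.284082412719727)
[[ 20  89 152]
 [ 21  91 148]
 [ 20  91 145]
 [ 20  92 139]
 [ 20  93 137]
 [ 20  91 132]
 [ 21  90 128]
 [ 20  90 124]
 [ 21  89 123]
 [ 19  88 119]
 [ 22  92 108]
 [ 20  91 106]
 [ 20  92  94]
 [ 19  91  81]
 [ 19  97  71]] [ 14 140 144]
```

```bash
cat >> h.py <<'E'
def rotm(q):
    from scipy.spatial.transform import Rotation as Ro
    return Ro.from_quat([q[1],q[2],q[3],q[0]]).as_matrix()
def go(tgt,yaw=None):
    st=manip.get_state();R=rotm(st['ee_rot']);p=st['ee_pos']
    d=R.T@(np.array(tgt)-p);a=np.degrees(np.arctan2(R[1,1],R[0,1]))
    print('t',round(st['t'],2),'pos',p.round(4),'yyaw',a.round(2),'tilt',np.degrees(np.arccos(-R[2,2])).round(2),'F',st['force'].round(2),'gap',round(st['finger_gap'],3))
    print('frac',(d/.2).round(4),'twist',None if yaw is None else round((a-yaw)/90,4))
E
python3 - <<'E'
from h import *
s=dict(np.load('top0.npz'));C=cloud(s)
m=np.zeros((480,640),np.uint8);m[170:245,240:305]=(C[170:245,240:305,2]>.055)
ys,xs=np.nonzero(m);P=np.array([onplane(s,u,v,.071)[:2] for u,v in zip(xs,ys)])
print('top handle',cv2.minAreaRect((P*1000).astype(np.float32)),P.mean(0))
hsv=cv2.cvtColor(s['pixels'],cv2.COLOR_RGB2HSV)
m=((hsv[...,0]<17)&(hsv[...,1]>130)&(hsv[...,2]>60)).astype(np.uint8);m[:170]=0;m[245:]=0;m[:,:240]=0;m[:,305:]=0
m=cv2.morphologyEx(m,cv2.MORPH_CLOSE,np.ones((9,9)))
ys,xs=np.nonzero(m);P=np.array([onplane(s,u,v,.02)[:2] for u,v in zip(xs,ys)])
print('tray',cv2.minAreaRect((P*1000).astype(np.float32)))
s=snap('side');C=cloud(s);Q=C[230:300,255:335].reshape(-1,3);k=Q[:,2]>.060;print('side handle',k.sum(),Q[k].mean(0),cv2.minAreaRect((Q[k,:2]*1000).astype(np.float32)))
go([.338,.446,.23],7.9)
E
```

```text
top handle ((555.1531982421875, 61.00432586669922), (137.7368621826172, 137.6966094970703), 4.505971431732178) [0.56232928 0.06361581]
tray ((564.3914184570312, 64.16585540771484), (110.77787780761719, 87.91307830810547), 7.8413405418396)
side handle 167 [0.54705172 0.1995009  0.16183915] ((513.0852661132812, 472.299560546875), (13.449552536010742, 883.999267578125), 7.278410911560059)
t 0.2 pos [0.2247 0.6361 0.2305] yyaw 70.53 tilt 0.08 F [0.3  0.42 0.82] gap 1.0
frac [-0.8506 -0.7072  0.0031] twist 0.6959
```

```bash
python3 -m pendant '[[-0.1,-0.09,0,0.09,85],[-0.22,-0.19,0,0.18,85],[-0.34,-0.29,0,0.27,85],[-0.46,-0.39,0,0.36,85],[-0.58,-0.49,0,0.45,85],[-0.7,-0.59,0,0.54,85],[-0.8,-0.68,0,0.62,85],[-0.85,-0.707,0,0.696,85]]'; python3 - <<'E'
from h import *
go([.450,.25,.23],7.9)
E
```

```text
t: 1.0
ee_pos: [0.3388, 0.4445, 0.2311]
ee_rot: [0.0, 0.659, 0.752, -0.0]
force: [-0.1, 0.2, -0.4]
finger_gap: 0.995
t 1.0 pos [0.3388 0.4445 0.2311] yyaw 7.5 tilt 0.05 F [-0.1   0.16 -0.39] gap 0.995
frac [-1.0366  0.4243  0.0062] twist -0.0045
```

```bash
python3 -m pendant '[[-0.2,0.08,0,0,85],[-0.4,0.17,0,0,85],[-0.6,0.25,0,0,85],[-0.8,0.34,0,0,85],[-0.9,0.4,0,0,85],[-0.97,0.424,0,0,85],[-0.97,0.424,0,-0.004,85]]'; python3 - <<'E'
from h import *
go([.5645,.0642,.15],7.9)
E
```

```text
t: 1.7
ee_pos: [0.4492, 0.2648, 0.2312]
ee_rot: [-0.0, 0.655, 0.755, -0.0]
force: [-0.3, -0.1, -0.2]
finger_gap: 0.995
t 1.7 pos [0.4492 0.2648 0.2312] yyaw 8.13 tilt 0.03 F [-0.29 -0.08 -0.23] gap 0.995
frac [-1.0744  0.4291  0.4057] twist 0.0026
```

```bash
python3 -m pendant '[[-0.2,0.08,0.1,0,60],[-0.4,0.17,0.2,0,60],[-0.6,0.25,0.3,0,60],[-0.8,0.34,0.35,0,60],[-0.9,0.4,0.4,0,60],[-0.98,0.424,0.4,0.003,60],[-0.98,0.424,0.4,0.003,60]]'; python3 - <<'E'
from h import *
go([.5645,.0642,.043],7.9)
snap('side','side1.png');snap('top','top1.png')
E
```

```text
t: 2.4
ee_pos: [0.5611, 0.0838, 0.1513]
ee_rot: [-0.0, 0.657, 0.754, -0.0]
force: [-0.1, 0.6, 0.9]
finger_gap: 0.704
t 2.4 pos [0.5611 0.0838 0.1513] yyaw 7.92 tilt 0.03 F [-0.07  0.61  0.93] gap 0.704
frac [-0.0995  0.0036  0.5415] twist 0.0003
```

View pics/side1.png

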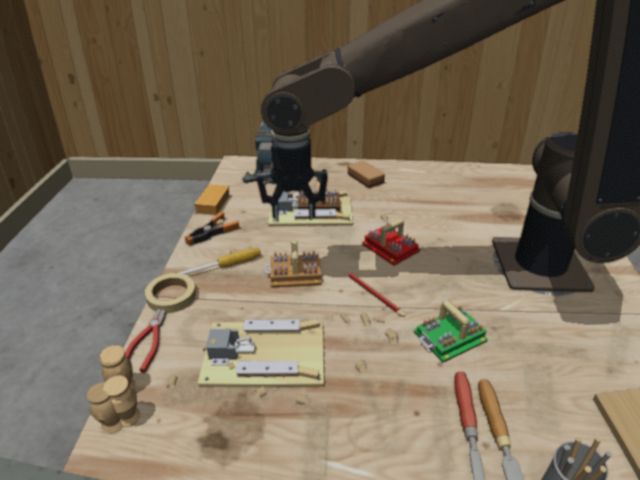

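```bash
python3 - <<'E'
from h import *
s=snap('side');print(proj(s,np.array([.561,.084,.151])),proj(s,np.array([.5645,.0642,.064])),proj(s,np.array([.593,.305,.012])))
E
```

```text
(np.float64(293.4605264680279), np.float64(221.38750701170315)) (np.float64(294.300332778366), np.float64(250.33595134891664)) (np.float64(265.689837249633), np.float64(349.9606552651715))
```

The projections agree with the picture: handle at (294,250), TCP above it at (293,221). I'll descend.

```bash
python3 -m pendant '[[-0.1,0.004,0,0,60],[-0.1,0.004,0.2,0,60],[-0.1,0.004,0.35,0,60],[-0.1,0.004,0.45,0,60],[-0.1,0.004,0.52,0,60],[-0.1,0.004,0.54,0,60],[-0.1,0.004,0.54,0,60]]'; python3 - <<'E'
from h import *
go([.5645,.0642,.043],7.9)
s=snap('side');im=s['pixels'][:,:,::-1]
cv2.imwrite('pics/side2.png',cv2.resize(im[170:310,200:390],None,fx=4,fy=4,interpolation=cv2.INTER_CUBIC))
E
```

```text
t: 3.25
ee_pos: [0.5643, 0.0651, 0.0436]
ee_rot: [0.0, 0.656, 0.755, 0.0]
force: [0.4, 0.6, -0.4]
finger_gap: 0.702
t 3.25 pos [0.5643 0.0651 0.0436] yyaw 8.04 tilt 0.01 F [ 0.43  0.63 -0.41] gap 0.702
frac [-0.0045  0.0001  0.003 ] twist 0.0015
```

View pics/side2.png

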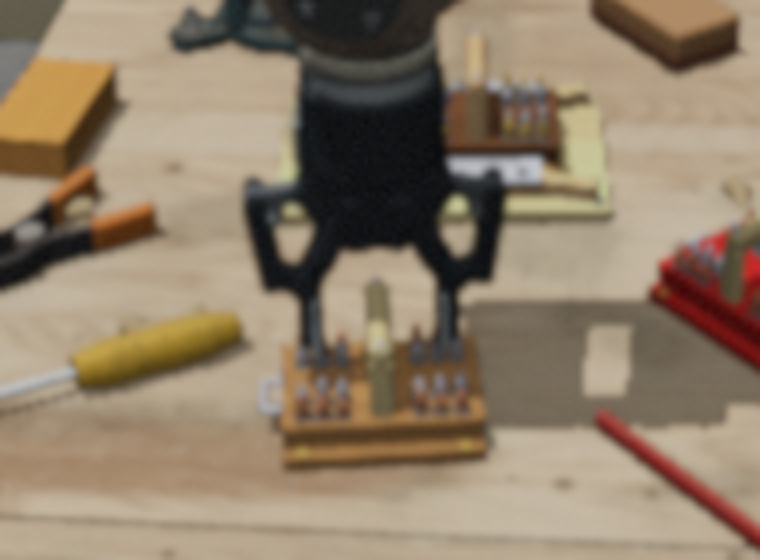

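The fingers straddle the handle: bar at (378,330) in the crop, fingers at (312,330) and (445,330). Closing now.

```bash
python3 -m pendant '[[-0.004,0,0.003,0,20],[-0.004,0,0.003,0,0],[-0.004,0,0.003,0,0],[-0.004,0,0.003,0,0],[-0.004,0,0.003,0,0],[-0.004,0,0.003,0,0],[-0.004,0,0.003,0,0],[-0.004,0,0.003,0,0]]'; python3 - <<'E'
from h import *
go([.5645,.0642,.12])
E
python3 -m pendant '[[0,0,-0.03,0,0],[0,0,-0.08,0,0],[0,0,-0.15,0,0],[0,0,-0.25,0,0],[0,0,-0.35,0,0],[0,0,-0.42,0,0],[0,0,-0.45,0,0],[0,0,-0.45,0,0]]'; python3 - <<'E'
from h import *
go([.474,.297,.12],4.1)
s=snap('side');im=s['pixels'][:,:,::-1]
cv2.imwrite('pics/side3.png',cv2.resize(im[150:310,200:390],None,fx=3.5,fy=3.5,interpolation=cv2.INTER_CUBIC))
E
```

```text
t: 4.1
ee_pos: [0.5652, 0.0635, 0.0436]
ee_rot: [0.001, 0.656, 0.755, 0.0]
force: [-1.1, 0.4, 6.3]
finger_gap: 0.154
t 4.1 pos [0.5652 0.0635 0.0436] yyaw 7.98 tilt 0.08 F [-1.09  0.43  6.29] gap 0.154
frac [ 0.0037 -0.0023 -0.3819] twist None
t: 4.9
ee_pos: [0.565, 0.0637, 0.1339]
ee_rot: [0.001, 0.656, 0.755, 0.001]
force: [-0.2, -0.8, -2.9]
finger_gap: 0.152
t 4.9 pos [0.565  0.0637 0.1339] yyaw 7.99 tilt 0.12 F [-0.2  -0.79 -2.87] gap 0.152
frac [ 1.2186 -0.2884  0.0683] twist 0.0432
```

View pics/side3.png

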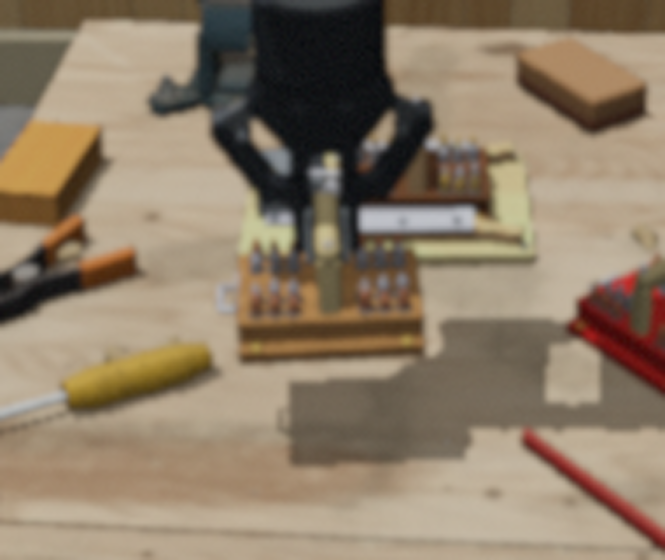

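```bash
python3 -m pendant '[[0.1,-0.03,0,0.01,0],[0.25,-0.07,0,0.02,0],[0.4,-0.12,0,0.03,0],[0.55,-0.17,0,0.043,0],[0.7,-0.21,0,0.043,0],[0.85,-0.25,0,0.043,0],[0.95,-0.29,0,0.043,0],[0.95,-0.29,0,0.043,0]]'; python3 - <<'E'
from h import *
go([.4635,.296,.12],4.1)
E
```

```text
t: 5.75
ee_pos: [0.4781, 0.2454, 0.1309]
ee_rot: [-0.001, 0.68, 0.733, -0.001]
force: [-0.6, -0.3, -4.1]
finger_gap: 0.158
t 5.75 pos [0.4781 0.2454 0.1309] yyaw 4.3 tilt 0.23 F [-0.55 -0.34 -4.1 ] gap 0.158
frac [ 0.2575 -0.0535  0.0548] twist 0.0022
```

```bash
python3 -m pendant '[[0.1,-0.02,0,0,0],[0.2,-0.04,0.02,0,0],[0.25,-0.053,0.05,0.002,0],[0.257,-0.053,0.12,0.002,0],[0.257,-0.053,0.17,0.002,0],[0.257,-0.053,0.2,0.002,0],[0.257,-0.053,0.2,0.002,0],[0.257,-0.053,0.2,0.002,0]]'; python3 - <<'E'
from h import *
go([.4635,.296,.0566],4.1)
s=snap('side','side4f.png');t=snap('top','top4f.png')
a=cv2.resize(s['pixels'][250:400,190:400,::-1],None,fx=3.6,fy=3.6,interpolation=cv2.INTER_CUBIC)
cv2.imwrite('pics/side4.png',a)
b=cv2.resize(t['pixels'][140:300,110:240,::-1],None,fx=3.7,fy=3.7,interpolation=cv2.INTER_CUBIC)
cv2.imwrite('pics/top4.png',b)
E
```

```text
t: 6.55
ee_pos: [0.4666, 0.2937, 0.0925]
ee_rot: [-0.0, 0.683, 0.731, -0.0]
force: [0.3, -0.1, -3.4]
finger_gap: 0.151
t 6.55 pos [0.4666 0.2937 0.0925] yyaw 3.89 tilt 0.02 F [ 0.29 -0.13 -3.4 ] gap 0.151
frac [ 0.0127 -0.0148  0.1796] twist -0.0024
```

View pics/side4.png

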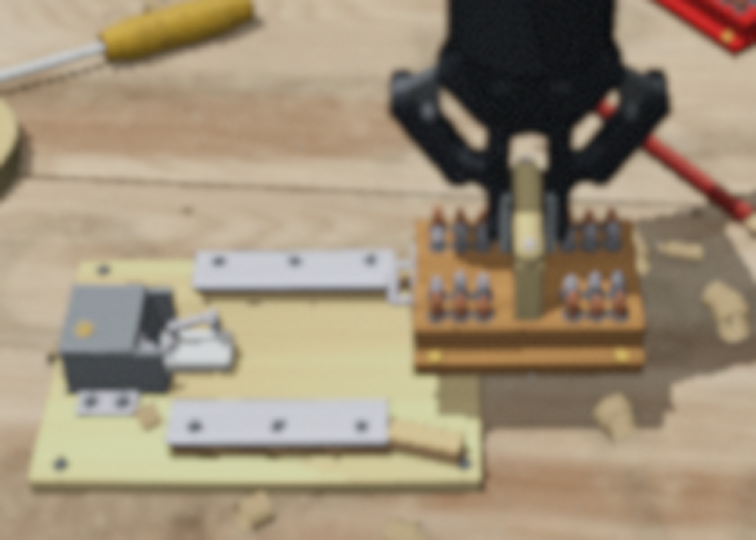

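View pics/top4.png

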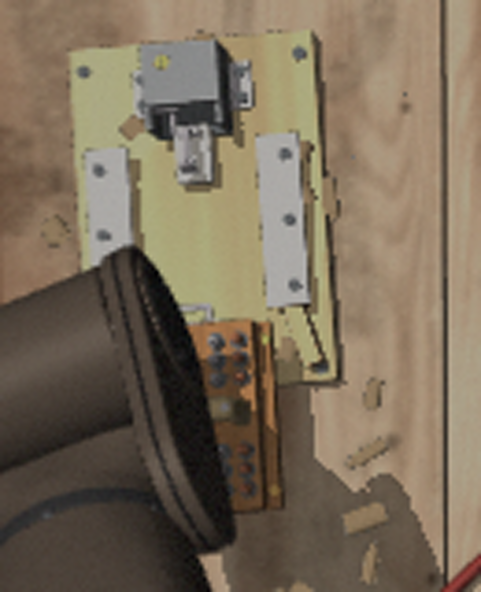

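```bash
cat >> h.py <<'E'
O=np.array([.5932,.3053]);TH=np.radians(4.1);DR=np.array([[np.cos(TH),-np.sin(TH)],[np.sin(TH),np.cos(TH)]])
def todock(p): return DR.T@(np.array(p)[:2]-O)
def fromdock(x,y): return O+DR@np.array([x,y])
E
python3 - <<'E'
from h import *
t=snap('top');hsv=cv2.cvtColor(t['pixels'],cv2.COLOR_RGB2HSV)
st=manip.get_state();zb=st['ee_pos'][2]-.0436;tcp=todock(st['ee_pos']);print('tcp dock',tcp,'fromdock target',fromdock(-.13,0))
m=((hsv[...,0]<17)&(hsv[...,1]>130)&(hsv[...,2]>50)).astype(np.uint8)
for v in range(230,278,4):
    xs=np.nonzero(m[v,160:200])[0]+160
    print(v,xs.min(),xs.max(),'flange y',(1000*todock(onplane(t,xs.max()+.5,v,zb+.010))).round(1),hsv[v,xs.max()-7:xs.max()+1,2])
C=cloud(t);D=(C[...,:2]-O)@DR
k=(C[...,2]>zb+.004)&(D[...,0]>-.2)&(D[...,0]<-.07)&(D[...,1]<-.02)&(D[...,1]>-.07)&(m>0)
for lo,hi in((.004,.016),(.02,.032)):
    q=k&(C[...,2]>zb+lo)&(C[...,2]<zb+hi);print(lo,q.sum(),np.percentile(D[q][:,1],[1,3,50]),np.percentile(D[q][:,0],[1,99]))
E
```

```text
tcp dock [-0.12660696 -0.00204822] fromdock target [0.4635327  0.29600533]
230 161 177 flange y [-80.  -35.4] [155 153 156 113 100  81 125 154]
234 163 182 flange y [-89.6 -45.6] [143 161 168  71  51  84 143 150]
238 164 183 flange y [-98.4 -47.1] [ 77 115 106  47  83 142 154  68]
242 165 183 flange y [-107.   -46.6] [ 58  85  98  44  72 138 145 124]
246 167 183 flange y [-115.7  -46. ] [164 169 155  54  62  81 144 152]
250 178 183 flange y [-124.3  -45.4] [ 48  67 160  69  52  82 141 156]
254 169 183 flange y [-132.9  -44.8] [ 55  83  98  74  38  83 140 156]
258 169 184 flange y [-141.6  -46.4] [93 95 87 39 69 84 89 82]
262 179 184 flange y [-150.2  -45.8] [46 64 91 41 63 84 89 90]
266 173 184 flange y [-158.8  -45.2] [55 53 94 56 47 86 88 96]
270 174 185 flange y [-167.5  -46.8] [58 96 78 38 86 91 95 54]
274 173 185 flange y [-176.1  -46.2] [90 94 84 38 76 90 93 76]
0.004 138 [-0.0465715  -0.04606753 -0.04259229] [-0.18000165 -0.07368583]
0.02 172 [-0.03926443 -0.0390663  -0.03181094] [-0.18126019 -0.07443094]
```

```bash
python3 - <<'E'
from h import *
p=fromdock(-.130,-.001);go([p[0],p[1],.0576],4.1)
E
```

```text
t 6.7 pos [0.4671 0.2942 0.0935] yyaw 3.91 tilt 0.09 F [-0.41  0.6  -3.39] gap 0.153
frac [ 0.0051 -0.0172  0.1794] twist -0.0021
```

```bash
python3 -m pendant '[[0.005,-0.017,0.03,-0.002,0],[0.005,-0.017,0.08,-0.002,0],[0.005,-0.017,0.12,-0.002,0],[0.005,-0.017,0.15,-0.002,0],[0.005,-0.017,0.17,-0.002,0],[0.005,-0.017,0.177,-0.002,0],[0.005,-0.017,0.177,-0.002,0],[0.005,-0.017,0.177,-0.002,0]]'; python3 - <<'E'
from h import *
p=fromdock(-.120,-.001);go([p[0],p[1],.0571],4.1);print(todock(manip.get_state()['ee_pos']))
E
```

```text
t: 7.5
ee_pos: [0.4632, 0.2951, 0.0576]
ee_rot: [0.0, 0.681, 0.732, 0.0]
force: [-0.6, 0.8, -4.1]
finger_gap: 0.159
t 7.5 pos [0.4632 0.2951 0.0576] yyaw 4.11 tilt 0.04 F [-0.65  0.81 -4.1 ] gap 0.159
frac [-0.0008  0.0518  0.0027] twist 0.0001
[-0.13036185 -0.0008444 ]
```

```bash
python3 -m pendant '[[0,0.02,0,0,0],[0,0.04,0.001,0,0],[0,0.06,0.002,0,0],[0,0.08,0.003,0,0],[0,0.1,0.003,0,0],[0,0.12,0.003,0,0],[0,0.14,0.003,0,0],[0,0.14,0.003,0,0]]'; python3 - <<'E'
from h import *
p=fromdock(-.06,-.001);go([p[0],p[1],.057],4.1);print(todock(manip.get_state()['ee_pos']),manip.get_state()['wrist_torque'])
s=snap('side');t=snap('top')
a=cv2.resize(s['pixels'][270:400,190:360,::-1],None,fx=4.4,fy=4.4,interpolation=cv2.INTER_CUBIC)
cv2.imwrite('pics/side5.png',a)
b=cv2.resize(t['pixels'][160:280,120:220,::-1],None,fx=4.8,fy=4.8,interpolation=cv2.INTER_CUBIC)
cv2.imwrite('pics/top5.png',b)
E
```

```text
t: 8.3
ee_pos: [0.4916, 0.297, 0.0569]
ee_rot: [0.0, 0.681, 0.732, 0.0]
force: [-0.4, -0.3, -3.6]
finger_gap: 0.151
t 8.3 pos [0.4916 0.297  0.0569] yyaw 4.1 tilt 0.04 F [-0.43 -0.31 -3.65] gap 0.151
frac [ 0.      0.2096 -0.0005] twist -0.0
[-0.10192875 -0.00100652] [-0.01707763 -0.04694283 -0.02366597]
```

View pics/side5.png

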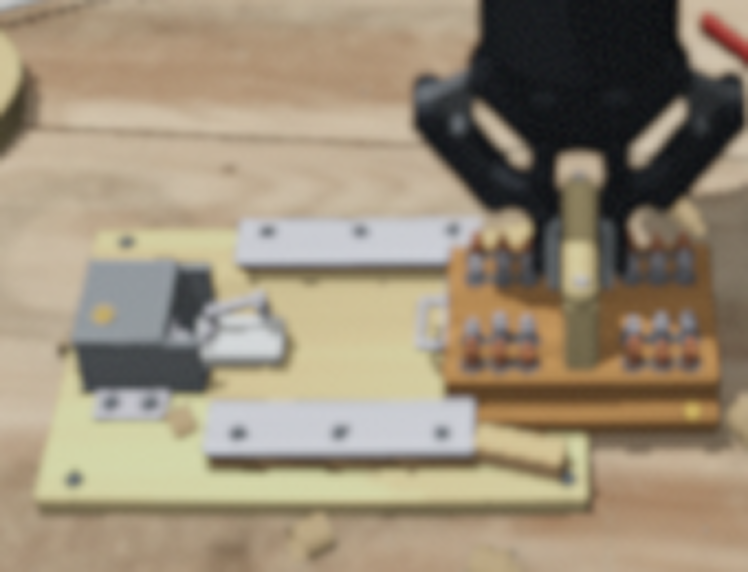

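View pics/top5.png

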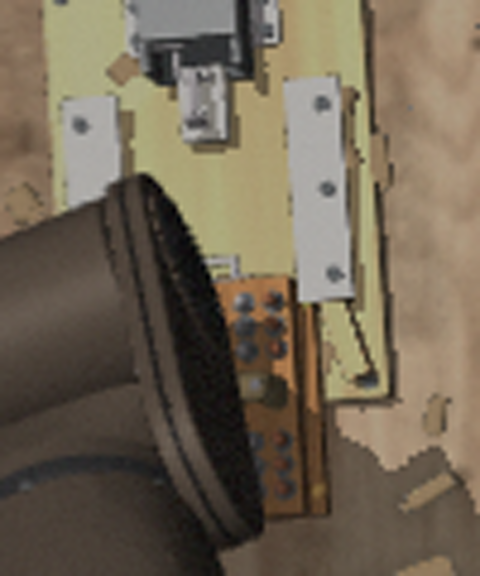

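The tray nose is entering under the lips on the +y and -y sides without force. I'll go on to x = -60 mm.

```bash
python3 -m pendant '[[0,0.02,0,0,0],[0,0.04,0,0,0],[0,0.06,0,0,0],[0,0.08,0,0,0],[0,0.1,0,0,0],[0,0.1,0,0,0]]'; python3 -m pendant '[[0,0.02,0,0,0],[0,0.04,0,0,0],[0,0.06,0,0,0],[0,0.08,0,0,0],[0,0.1,0,0,0],[0,0.1,0,0,0]]';  python3 - <<'E'
from h import *
p=fromdock(-.035,-.001);go([p[0],p[1],.057],4.1);print(todock(manip.get_state()['ee_pos']),manip.get_state()['wrist_torque'])
E
```

```text
t: 9.0
ee_pos: [0.5117, 0.2985, 0.0569]
ee_rot: [0.0, 0.681, 0.732, 0.0]
force: [0.1, -1.2, -4.5]
finger_gap: 0.149
t: 9.6
ee_pos: [0.5316, 0.2999, 0.0569]
ee_rot: [0.0, 0.681, 0.732, 0.0]
force: [0.9, 0.6, -4.4]
finger_gap: 0.154
t 9.6 pos [0.5316 0.2999 0.0569] yyaw 4.1 tilt 0.06 F [ 0.87  0.57 -4.41] gap 0.154
frac [-0.0002  0.1341 -0.0002] twist -0.0
[-0.06182115 -0.00095934] [-0.17875639 -0.05057542  0.01425401]
```

```bash
python3 -m pendant '[[0,0.02,0.002,0,0],[0,0.04,0.004,0,0],[0,0.05,0.005,0,0],[0,0.05,0.005,0,0],[0,0.05,0.005,0,0]]';python3 -m pendant '[[0,0.01,0.001,0,0],[0,0.02,0.002,0,0],[0,0.02,0.002,0,0]]';  python3 - <<'E'
from h import *
p=fromdock(-.035,-.001);go([p[0],p[1],.057],4.1);print(todock(manip.get_state()['ee_pos']),manip.get_state()['wrist_torque'])
E
```

```text
t: 10.1
ee_pos: [0.5409, 0.3006, 0.0557]
ee_rot: [0.0, 0.681, 0.732, 0.0]
force: [-0.4, -0.8, -3.7]
finger_gap: 0.154
t: 10.4
ee_pos: [0.5453, 0.3008, 0.0557]
ee_rot: [0.0, 0.681, 0.732, 0.0]
force: [0.0, -0.9, -1.4]
finger_gap: 0.154
t 10.4 pos [0.5453 0.3008 0.0557] yyaw 4.11 tilt 0.06 F [ 0.03 -0.93 -1.35] gap 0.154
frac [ 0.0001  0.0657 -0.0065] twist 0.0001
[-0.04812921 -0.0010165 ] [-0.23533782  0.00297355 -0.01195384]
```

The tray now rests lightly on the board. Approaching the nose.

```bash
python3 -m pendant '[[0,0.01,0,0,0],[0,0.02,0,0,0],[0,0.03,0,0,0],[0,0.04,0,0,0],[0,0.045,0,0,0],[0,0.05,0,0,0]]'; for i in 1; do python3 -c "
from h import *
s=manip.get_state();print(todock(s['ee_pos']),(DR.T@s['force'][:2]).round(2),s['force'][2])"; done
python3 -m pendant '[[0,0.005,0,0,0],[0,0.01,0,0,0],[0,0.015,0,0,0],[0,0.02,0,0,0],[0,0.025,0,0,0]]'; python3 -c "
from h import *
s=manip.get_state();print(todock(s['ee_pos']),(DR.T@s['force'][:2]).round(2),s['force'][2])"
```

```text
t: 11.0
ee_pos: [0.555, 0.3016, 0.0557]
ee_rot: [0.0, 0.681, 0.732, 0.0]
force: [-2.1, -3.4, 1.0]
finger_gap: 0.15
[-0.03840332 -0.00098045] [-2.31 -3.21] 0.9719666776365437
t: 11.5
ee_pos: [0.5589, 0.3019, 0.0557]
ee_rot: [-0.001, 0.681, 0.732, -0.001]
force: [-6.7, -4.3, 7.6]
finger_gap: 0.154
[-0.03445349 -0.00097995] [-7.03 -3.85] 7.648457892611111
```

```bash
cat > r.py <<'E'
from h import *
s=manip.get_state();R=rotm(s['ee_rot']);print('DOCK',todock(s['ee_pos'])*1000,'z',s['ee_pos'][2].round(4),'F',(DR.T@s['force'][:2]).round(2),s['force'][2].round(2),'T',s['wrist_torque'].round(2),'yaw',np.degrees(np.arctan2(R[1,1],R[0,1])).round(2))
E
python3 -m pendant '[[-0.002,0,-0.002,0,0],[-0.004,0,-0.003,0,0],[-0.004,0,-0.003,0,0]]'; python3 r.py; python3 r.py
```

```text
t: 11.8
ee_pos: [0.559, 0.3018, 0.0557]
ee_rot: [-0.001, 0.681, 0.732, -0.0]
force: [-5.6, 0.8, 2.2]
finger_gap: 0.15
DOCK [-34.36129754  -0.9970815 ] z 0.0557 F [-5.51  1.22] 2.18 T [-0.02  0.66  0.05] yaw 4.1
DOCK [-34.36129754  -0.9970815 ] z 0.0557 F [-5.51  1.22] 2.18 T [-0.02  0.66  0.05] yaw 4.1
```

```bash
for i in 1 2 3 ; do :; done; python3 -m pendant '[[0,0.005,0,0,0],[0,0.01,0,0,0],[0,0.015,0,0,0]]' >/dev/null; python3 r.py;  python3 -m pendant '[[0,0.005,0,0,0],[0,0.01,0,0,0],[0,0.015,0,0,0]]' >/dev/null; python3 r.py
```

```text
DOCK [-31.54276492  -1.02760937] z 0.0557 F [-5.35  1.56] 3.51 T [0.02 0.78 0.02] yaw 4.11
DOCK [-28.56955374  -1.03506712] z 0.0557 F [-5.84  1.1 ] 3.14 T [ 0.01  0.79 -0.01] yaw 4.11
```

```bash
python3 -m pendant '[[0,0.005,0,0,0],[0,0.01,0,0,0],[0,0.015,0,0,0],[0,0.02,0,0,0]]' >/dev/null; python3 r.py;  python3 -m pendant '[[0,0.005,0,0,0],[0,0.01,0,0,0],[0,0.015,0,0,0],[0,0.02,0,0,0]]' >/dev/null; python3 r.py
python3 -m pendant '[[0,0.004,0,0,0],[0,0.0075,0,0,0]]' >/dev/null; python3 r.py
```

```text
DOCK [-24.94037927  -1.04032551] z 0.0558 F [-6.86  0.85] 3.87 T [-0.01  0.97  0.03] yaw 4.11
DOCK [-21.30032186  -1.0336115 ] z 0.0558 F [-8.18  1.39] 5.69 T [-0.1   1.18  0.04] yaw 4.11
DOCK [-19.84931617  -1.01960637] z 0.0559 F [-8.25  1.38] 5.71 T [-0.07  1.22  0.01] yaw 4.11
```

```bash
python3 -m pendant '[[0,0.003,0,0,0],[0,0.005,0,0,0]]' >/dev/null; python3 r.py;  python3 -m pendant '[[0,0.003,0,0,0],[0,0.005,0,0,0]]' >/dev/null; python3 r.py
python3 -m pendant '[[0,0.003,0,0,0],[0,0.005,0,0,0]]' >/dev/null; python3 r.py
```

```text
DOCK [-18.87267547  -0.99916154] z 0.0559 F [-8.53 -0.31] 6.06 T [-0.11  1.17 -0.02] yaw 4.11
DOCK [-17.94169517  -1.02965817] z 0.0559 F [-9.16 -0.65] 5.17 T [-0.06  1.26  0.08] yaw 4.11
DOCK [-17.03046812  -1.04354226] z 0.0558 F [-9.34  0.71] 5.36 T [-0.1   1.25  0.05] yaw 4.11
```

```bash
python3 -m pendant '[[0,0.003,0,0,0],[0,0.005,0,0,0]]' >/dev/null; python3 r.py;  python3 -m pendant '[[0,0.003,0,0,0],[0,0.005,0,0,0]]' >/dev/null; python3 r.py
```

```text
DOCK [-15.8381611   -1.03277606] z 0.0558 F [-7.18 -0.29] 4.43 T [-0.09  1.11 -0.04] yaw 4.11
DOCK [-14.61546575  -1.01803329] z 0.0558 F [-6.29  0.59] 4.73 T [-0.01  1.02  0.09] yaw 4.12
```

```bash
python3 -m pendant '[[0,0.003,0,0,0],[0,0.004,0,0,0]]' >/dev/null; python3 r.py
```

```text
DOCK [-13.53433168  -1.0029705 ] z 0.0558 F [-6.22  0.92] 5.41 T [-0.01  0.93  0.05] yaw 4.12
```

```bash
python3 r.py; python3 - <<'E'
from h import *
s=snap('side')
a=cv2.resize(s['pixels'][280:390,190:330,::-1],None,fx=5.4,fy=5.4,interpolation=cv2.INTER_CUBIC)
cv2.imwrite('pics/side6.png',a)
E
python3 r.py
```

```text
DOCK [-13.53433168  -1.0029705 ] z 0.0558 F [-6.22  0.92] 5.41 T [-0.01  0.93  0.05] yaw 4.12
DOCK [-13.54983235  -1.02622151] z 0.0557 F [-7.1   0.93] 3.87 T [-0.02  0.94  0.08] yaw 4.11
```

View pics/side6.png

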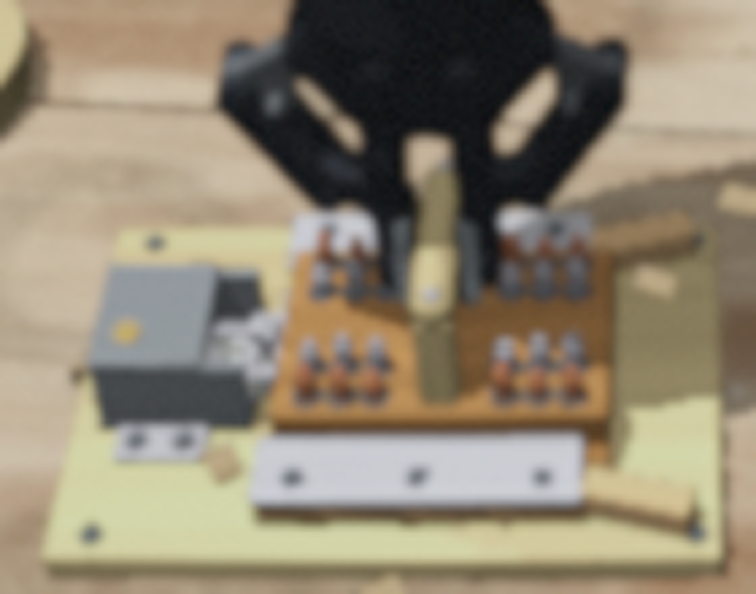

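```bash
python3 -m pendant '[[0,0.003,0,0,0],[0,0.003,0,0,0]]' >/dev/null; python3 r.py
```

```text
DOCK [-13.39905627  -1.02660199] z 0.0559 F [-7.39  1.23] 5.47 T [-0.08  1.18  0.02] yaw 4.11
```

```bash
python3 -m pendant '[[0,0.003,0,0,0],[0,0.003,0,0,0]]' >/dev/null; python3 r.py
```

```text
DOCK [-12.8109745   -1.01590912] z 0.0558 F [-7.52  0.59] 5.57 T [-0.09  1.13 -0.03] yaw 4.12
```

```bash
python3 -m pendant '[[0,0.003,0,0,0],[0,0.003,0,0,0]]' >/dev/null; python3 r.py
```

```text
DOCK [-12.10847775  -1.00955685] z 0.0558 F [-8.27 -0.44] 3.79 T [-0.08  1.09  0.04] yaw 4.12
```

```bash
python3 -m pendant '[[0,0.003,0,0,0],[0,0.003,0,0,0]]' >/dev/null; python3 r.py
```

```text
DOCK [-11.47927133  -1.02941296] z 0.0559 F [-7.5   0.79] 5.3 T [-0.04  1.1   0.01] yaw 4.11
```

```bash
python3 -m pendant '[[0,0.003,0,0,0],[0,0.003,0,0,0]]' >/dev/null; python3 r.py
```

```text
DOCK [-10.96100404  -1.01269726] z 0.0558 F [-7.69  0.2 ] 4.95 T [-0.04  1.17  0.02] yaw 4.11
```

```bash
python3 -m pendant '[[0,0.003,0,0,0],[0,0.003,0,0,0]]' >/dev/null; python3 r.py
```

```text
DOCK [-10.70564421  -1.01404873] z 0.0559 F [-8.83 -0.  ] 6.0 T [-0.07  1.31 -0.02] yaw 4.11
```

```bash
python3 -m pendant '[[0,0.002,0,0,0],[0,0.002,0,0,0]]' >/dev/null; python3 r.py
```

```text
DOCK [-10.58976547  -1.00528242] z 0.056 F [-10.45   0.14] 6.2 T [-0.12  1.49 -0.04] yaw 4.12
```

```bash
python3 -m pendant '[[0,0.002,0,0,0],[0,0.002,0,0,0]]' >/dev/null; python3 r.py
```

```text
DOCK [-10.51090617  -1.01186999] z 0.056 F [-11.17   0.16] 7.67 T [-0.22  1.57  0.07] yaw 4.12
```

```bash
python3 -m pendant '[[0,0.002,0,0,0],[0,0.002,0,0,0]]' >/dev/null; python3 r.py
```

```text
DOCK [-10.39870866  -1.03096176] z 0.056 F [-10.49  -0.67] 8.2 T [-0.19  1.72  0.07] yaw 4.12
```

Contact is stiff now: about 0.1 mm of travel per 0.4 mm commanded, 11 N, at x = -10.5 mm. That is the stop, so I'll ease back.

```bash
python3 -m pendant '[[0,-0.004,-0.001,0,0],[0,-0.008,-0.002,0,0],[0,-0.012,-0.003,0,0]]' >/dev/null; python3 r.py
```

```text
DOCK [-11.18599835  -1.07208304] z 0.0558 F [-4.82  0.39] 0.71 T [0.07 0.7  0.02] yaw 4.12
```

```bash
python3 -m pendant '[[0,-0.004,0,0,0],[0,-0.008,0,0,0]]' >/dev/null; python3 r.py
```

```text
DOCK [-12.36439994  -1.29633876] z 0.0558 F [-4.92  1.89] 0.74 T [0.19 0.75 0.09] yaw 4.12
```

```bash
python3 -m pendant '[[0,-0.004,0,0,0],[0,-0.008,0,0,0]]' >/dev/null; python3 r.py
```

```text
DOCK [-13.89825807  -1.66101228] z 0.0559 F [-3.93  1.71] -0.74 T [0.13 0.79 0.  ] yaw 4.11
```

```bash
python3 -m pendant '[[0,-0.004,0,0,0],[0,-0.008,0,0,0]]' >/dev/null; python3 r.py
```

```text
DOCK [-15.23577855  -1.86252416] z 0.0559 F [-3.59  1.23] -1.34 T [0.18 0.71 0.1 ] yaw 4.1
```

```bash
python3 -m pendant '[[0,-0.004,0,0,0],[0,-0.008,0,0,0]]' >/dev/null; python3 r.py
```

```text
DOCK [-16.80421744  -1.90324531] z 0.056 F [-3.86  1.78] -3.14 T [0.17 0.79 0.1 ] yaw 4.1
```

```bash
python3 -m pendant '[[0,-0.004,0,0,0],[0,-0.008,0,0,0]]' >/dev/null; python3 r.py
```

```text
DOCK [-17.6955815   -2.04737125] z 0.0562 F [-1.91  0.7 ] -4.7 T [0.09 0.3  0.07] yaw 4.1
```

Force is dropping: the nose has been caught at x ≈ -17.5 mm. Small further ease, then let go.

```bash
python3 -m pendant '[[0,-0.002,0,0,0],[0,-0.002,0,0,0]]' >/dev/null; python3 r.py; python3 -m pendant '[[0,0,0,0,20],[0,0,0,0,30],[0,0,0,0,40],[0,0,0,0,40],[0,0,0,0,40],[0,0,0,0,40],[0,0,0,0,40],[0,0,0,0,40]]'; python3 r.py;  python3 - <<'E'
from h import *
s=snap('side')
a=cv2.resize(s['pixels'][280:390,190:330,::-1],None,fx=5.4,fy=5.4,interpolation=cv2.INTER_CUBIC)
cv2.imwrite('pics/side7.png',a)
E
```

```text
DOCK [-17.85410915  -2.00217572] z 0.0566 F [-1.51  0.49] -3.61 T [-0.    0.31  0.06] yaw 4.1
t: 18.75
ee_pos: [0.5749, 0.3022, 0.0565]
ee_rot: [0.0, 0.681, 0.732, -0.0]
force: [-0.0, -0.4, -0.4]
finger_gap: 0.466
DOCK [-18.42330672  -1.74060323] z 0.0565 F [-0.07 -0.36] -0.42 T [ 0.01  0.   -0.  ] yaw 4.11
```

View pics/side7.png

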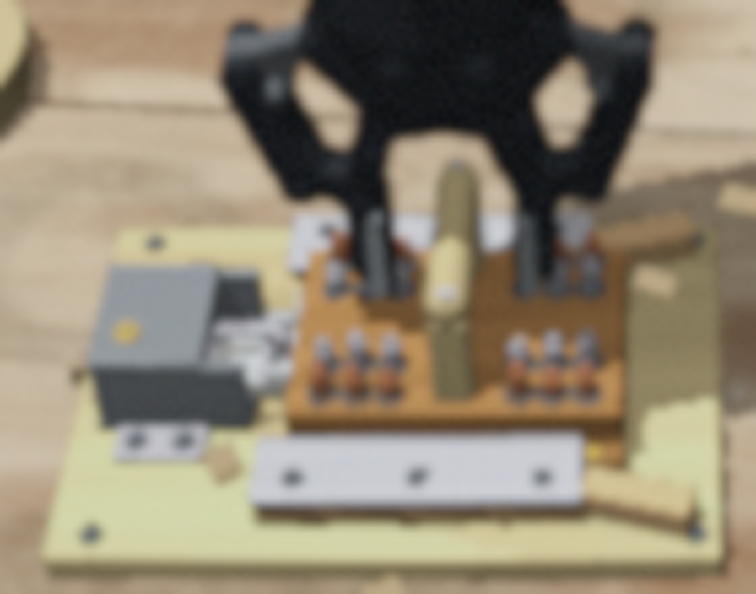

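The tray stays in: its front edge is at (292,400) and the hook lies down at (255,340). I'll wait a second and compare to confirm it isn't creeping.

```bash
python3 -m pendant '[[0,0,0,0,40],[0,0,0,0,40],[0,0,0,0,40],[0,0,0,0,40],[0,0,0,0,40],[0,0,0,0,40],[0,0,0,0,40],[0,0,0,0,40]]'>/dev/null; python3 - <<'E'
from h import *
s=snap('side')
C=cloud(s)
a=cv2.resize(s['pixels'][280:390,190:330,::-1],None,fx=5.4,fy=5.4,interpolation=cv2.INTER_CUBIC)
b=cv2.imread('pics/side7.png');cv2.imwrite('pics/side8.png',a)
print('diff',np.abs(a.astype(int)-b).mean())
hsv=cv2.cvtColor(s['pixels'],cv2.COLOR_RGB2HSV)
m=((hsv[...,0]<17)&(hsv[...,1]>120)&(hsv[...,2]>50)).astype(np.uint8)
# block top front/back edges at z=.038 along image rows
for v in (350,353,356):
    xs=np.nonzero(m[v,225:320])[0]+225
    print(v,xs.min(),xs.max(),todock(onplane(s,xs.min()-.5,v,.038))*1000,todock(onplane(s,xs.max()+.5,v,.038))*1000)
print(manip.get_state()['t'])
E
```

```text
diff 0.6795015112916347
350 245 304 [33.37718628 23.50722317] [-72.38130003  24.04310694]
353 245 304 [32.56206083 30.52453946] [-72.51254961  31.03824757]
356 244 304 [33.50591804 37.45406937] [-72.64189272  37.94617645]
19.65
```

Unchanged after another 0.9 s; the tray's centre is at about -19.7 mm. Next I regrip and tug gently.

```bash
python3 -m pendant '[[0,-0.006,0,0,40],[0,-0.006,0,0,25],[0,-0.006,0,0,0],[0,-0.006,0,0,0],[0,-0.006,0,0,0],[0,-0.006,0,0,0],[0,-0.006,0,0,0],[0,-0.006,0,0,0]]'; python3 r.py; python3 -m pendant '[[0,-0.003,0,0,0],[0,-0.005,0,0,0],[0,-0.005,0,0,0]]'>/dev/null; python3 r.py
```

```text
t: 20.45
ee_pos: [0.5739, 0.3022, 0.0568]
ee_rot: [0.0, 0.681, 0.732, 0.0]
force: [-0.6, -0.3, 2.1]
finger_gap: 0.154
DOCK [-19.45762181  -1.69211859] z 0.0568 F [-0.6  -0.28] 2.14 T [ 0.02  0.08 -0.07] yaw 4.11
DOCK [-19.98307437  -1.68953957] z 0.0568 F [2.13 0.92] 0.8 T [ 0.01 -0.28 -0.04] yaw 4.11
```

```bash
python3 -m pendant '[[0,-0.002,0,0,0],[0,-0.004,0,0,0],[0,-0.004,0,0,0]]'>/dev/null; python3 r.py
```

```text
DOCK [-20.51434691  -1.70805882] z 0.0568 F [5.04 0.72] 0.35 T [ 0.09 -0.72  0.02] yaw 4.11
```

```bash
python3 -m pendant '[[0,-0.002,0,0,0],[0,-0.004,0,0,0],[0,-0.004,0,0,0]]'>/dev/null; python3 r.py
```

```text
DOCK [-20.87000454  -1.74649006] z 0.0569 F [ 6.01 -0.2 ] -0.38 T [ 0.12 -0.9   0.04] yaw 4.11
```

```bash
python3 -m pendant '[[0,-0.003,0,0,0],[0,-0.005,0,0,0],[0,-0.005,0,0,0],[0,-0.005,0,0,0],[0,-0.005,0,0,0]]'>/dev/null; python3 r.py; python3 - <<'E'
from h import *
s=snap('side')
cv2.imwrite('pics/side9.png',cv2.resize(s['pixels'][280:390,190:330,::-1],None,fx=5.4,fy=5.4,interpolation=cv2.INTER_CUBIC))
E
```

```text
DOCK [-21.22809542  -1.72602692] z 0.0571 F [6.7  1.99] -1.33 T [ 0.08 -1.18  0.03] yaw 4.11
```

View pics/side9.png

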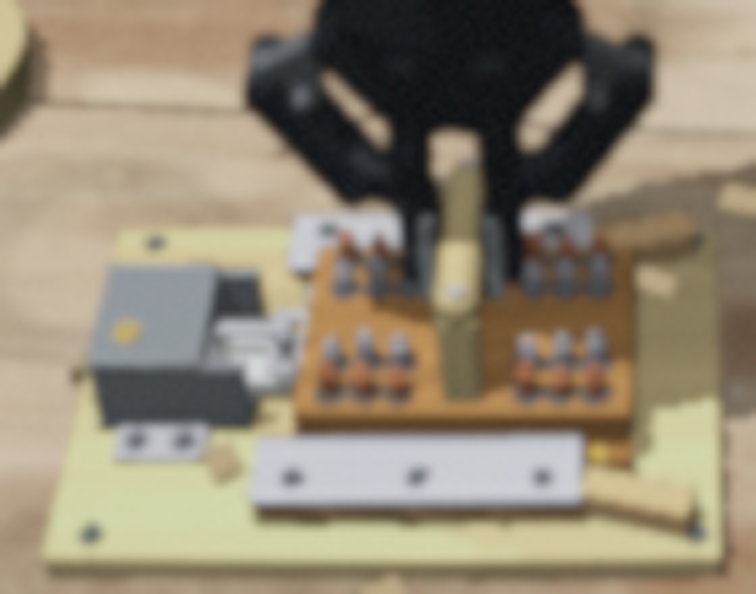

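The nose is still in, at (265,370), and the tray is hard against the hook. I'll pull slightly more to be sure, and hold.

```bash
python3 -m pendant '[[0,-0.003,0,0,0],[0,-0.006,0,0,0],[0,-0.006,0,0,0],[0,-0.006,0,0,0]]'>/dev/null; python3 r.py
```

```text
DOCK [-24.26374254  -1.74612245] z 0.0568 F [2.89 0.77] 1.35 T [ 0.   -0.44  0.02] yaw 4.11
```

```bash
python3 - <<'E'
from h import *
s=snap('side')
cv2.imwrite('pics/side10.png',cv2.resize(s['pixels'][280:390,190:330,::-1],None,fx=5.4,fy=5.4,interpolation=cv2.INTER_CUBIC))
hsv=cv2.cvtColor(s['pixels'],cv2.COLOR_RGB2HSV)
m=((hsv[...,0]<17)&(hsv[...,1]>120)&(hsv[...,2]>50)).astype(np.uint8)
for v in (350,353,356):
    xs=np.nonzero(m[v,225:320])[0]+225
    print(v,xs.min(),xs.max(),todock(onplane(s,xs.min()-.5,v,.038))*1000,todock(onplane(s,xs.max()+.5,v,.038))*1000)
E
```

```text
350 249 308 [26.29894375 23.51423176] [-79.41027854  24.11127612]
353 247 306 [29.04525192 30.52655917] [-76.00454184  31.07132495]
356 248 307 [26.51757426 37.45622062] [-77.84620789  37.99543943]
```

View pics/side10.png

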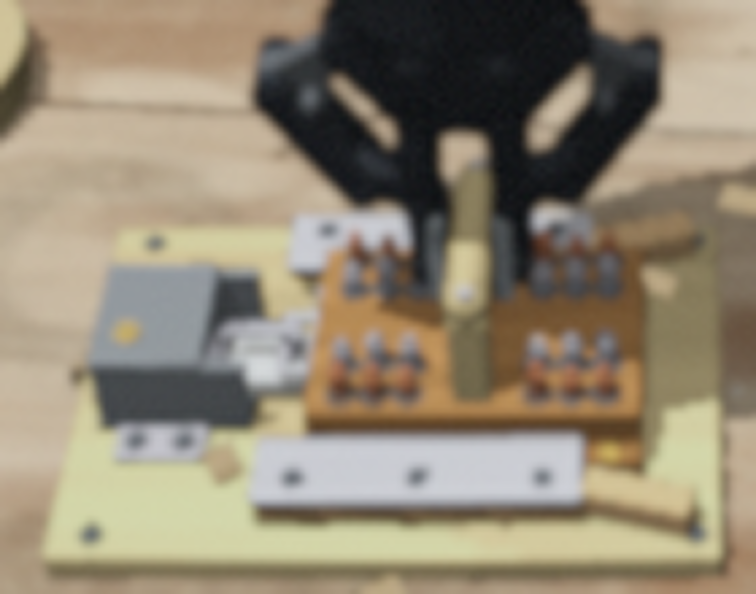

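```bash
python3 - <<'E'
from h import *
t=snap('top');s=snap('side')
np.savez('s10.npz',**{k:np.array(v) for k,v in s.items()})
o=[]
for f in('pics/side6.png','pics/side7.png','pics/side9.png','pics/side10.png'):
    o.append(cv2.resize(cv2.imread(f)[230:430,180:400],(390,290),interpolation=cv2.INTER_CUBIC))
cv2.imwrite('pics/cmp.png',np.vstack([np.hstack(o[:2]),np.hstack(o[2:])]))
a=cv2.resize(t['pixels'][145:245,125:205,::-1],None,fx=5,fy=5,interpolation=cv2.INTER_CUBIC)
b=cv2.resize(t['pixels'][160:260,355:433,::-1],None,fx=5,fy=5,interpolation=cv2.INTER_CUBIC)
cv2.imwrite('pics/top10.png',np.hstack([a,b]))
E
```

```text
(no output)
```

View pics/cmp.png

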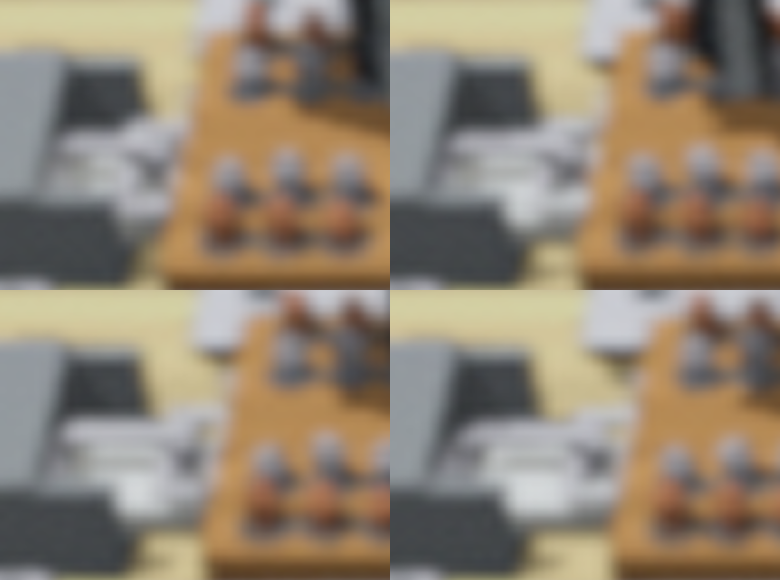

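View pics/top10.png

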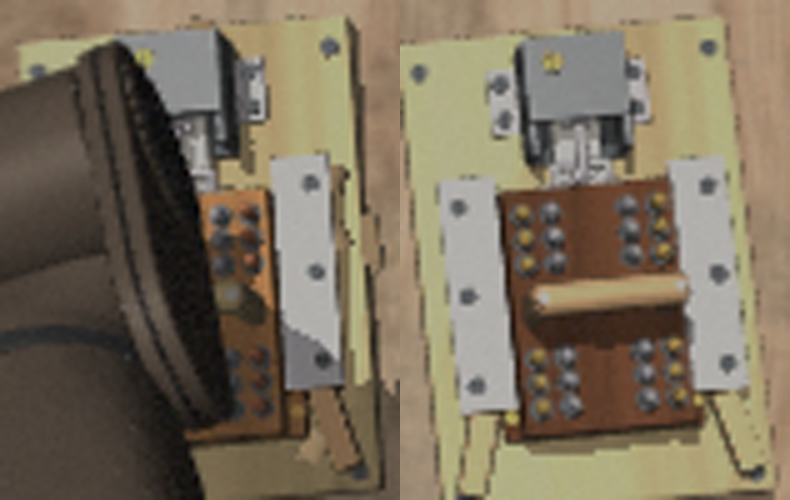

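The tray gave about 3 mm at the last pull, so I let go, clear the arm, and look at the latch properly.

```bash
python3 -m pendant '[[0,0.005,0,0,0],[0,0.01,0,0,20],[0,0.01,0,0,40],[0,0.01,0,0,40],[0,0.01,-0.1,0,40],[0,0.01,-0.3,0,40],[0,0.01,-0.5,0,40],[0,0.01,-0.6,0,40]]'; python3 -m pendant '[[-0.2,-0.1,0,0,40],[-0.4,-0.3,0,0,40],[-0.6,-0.4,0,0,40],[-0.8,-0.5,0,0,40],[-1,-0.5,0,0,40],[-1,-0.5,0,0,40]]'; python3 - <<'E'
from h import *
t=snap('top');s=snap('side')
np.savez('t11.npz',**{k:np.array(v) for k,v in t.items()})
a=cv2.resize(t['pixels'][145:245,125:205,::-1],None,fx=5,fy=5,interpolation=cv2.INTER_CUBIC)
b=cv2.resize(t['pixels'][160:260,355:433,::-1],None,fx=5,fy=5,interpolation=cv2.INTER_CUBIC)
cv2.imwrite('pics/top11.png',np.hstack([a,b]))
cv2.imwrite('pics/side11.png',cv2.resize(s['pixels'][315:370,200:270,::-1],None,fx=10,fy=10,interpolation=cv2.INTER_CUBIC))
E
```

```text
t: 23.25
ee_pos: [0.5723, 0.3025, 0.1806]
ee_rot: [0.001, 0.681, 0.732, 0.002]
force: [-0.4, 0.2, 0.4]
finger_gap: 0.469
t: 23.85
ee_pos: [0.485, 0.0919, 0.1763]
ee_rot: [0.0, 0.683, 0.73, -0.001]
force: [0.4, -0.0, 1.7]
finger_gap: 0.467
```

View pics/top11.png

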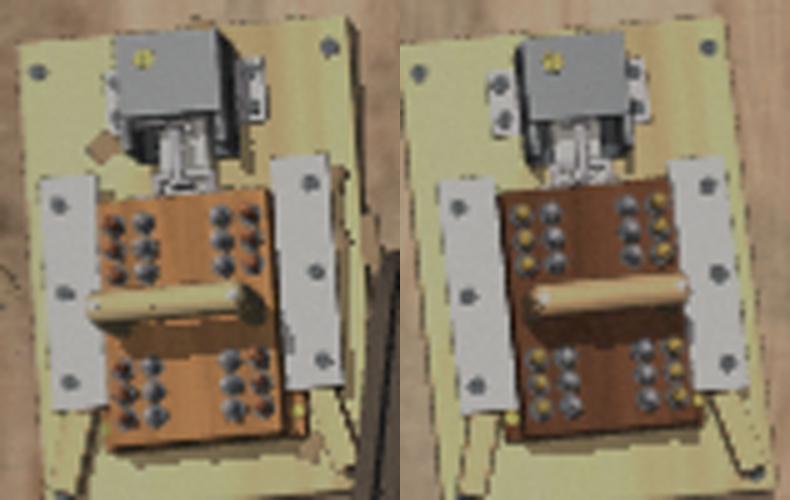

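View pics/side11.png

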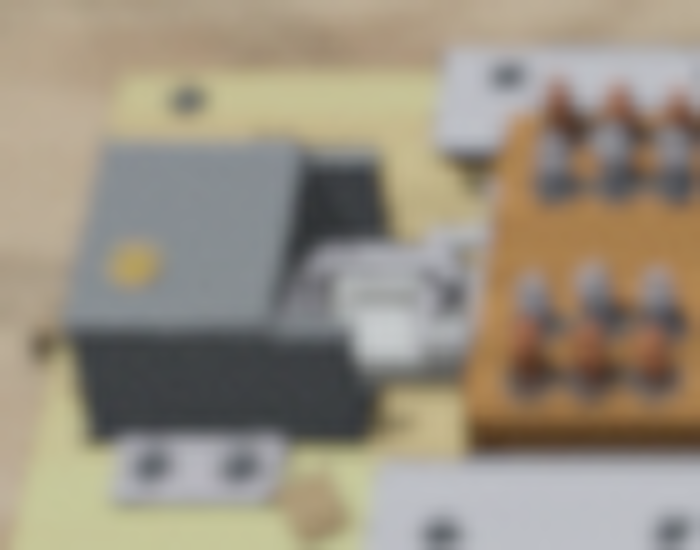

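```bash
cat > meas.py <<'E'
from h import *
t=snap('top');hsv=cv2.cvtColor(t['pixels'],cv2.COLOR_RGB2HSV)
m=((hsv[...,0]<17)&(hsv[...,1]>130)&(hsv[...,2]>50)).astype(np.uint8)
m[:175]=0;m[250:]=0;m[:,:135]=0;m[:,190:]=0
m=cv2.morphologyEx(m,cv2.MORPH_CLOSE,np.ones((9,9)));n,L,st,ce=cv2.connectedComponentsWithStats(m);i=1+st[1:,4].argmax()
ys,xs=np.nonzero(L==i);P=np.array([todock(onplane(t,u,v,.036)) for u,v in zip(xs,ys)])
r=cv2.minAreaRect((P*1000).astype(np.float32));print('tray',r)
for lo in(-.03,-.02,-.01,0,.01,.02,.03):
    k=(P[:,1]>lo-.005)&(P[:,1]<lo+.005)
    if k.any():print(lo,(P[k,0].min()*1000).round(1),(P[k,0].max()*1000).round(1))
C=cloud(t);D=(C[...,:2]-O)@DR
k=(C[...,2]>.074)&(abs(D[...,0]+.02)<.04)&(abs(D[...,1])<.05);print('handle',k.sum(),np.median(D[k],0)*1000,np.median(C[k][:,2]))
w=((hsv[...,1]<50)&(hsv[...,2]>110));q=w&(abs(D[...,1])<.014)&(D[...,0]>.01)&(D[...,0]<.06)
print('white',q.sum(),(np.percentile(D[q][:,0],[2,50,98])*1000).round(1))
print(manip.get_state()['t'])
E
python3 meas.py; python3 -m pendant '[[0,0,0,0,40],[0,0,0,0,40],[0,0,0,0,40],[0,0,0,0,40],[0,0,0,0,40],[0,0,0,0,40],[0,0,0,0,40],[0,0,0,0,40]]'>/dev/null; python3 meas.py
```

```text
tray ((-26.119709014892578, -5.408847808837891), (85.84159088134766, 110.45219421386719), 89.38436889648438)
-0.03 -81.0 28.9
-0.02 -80.6 27.4
-0.01 -79.6 28.4
0 -78.6 29.2
0.01 -79.9 27.9
0.02 -81.1 28.7
0.03 -80.5 29.5
handle 215 [-25.90404772  -2.08179208] 0.08325782488712662
white 109 [30.  45.6 58.7]
24.0
tray ((-25.55852508544922, -3.937702178955078), (110.96060943603516, 88.72711944580078), 0.6536462903022766)
-0.03 -79.2 28.9
-0.02 -78.4 27.4
-0.01 -79.6 28.4
0 -78.6 29.2
0.01 -79.7 27.9
0.02 -81.3 28.7
0.03 -80.5 29.5
handle 214 [-26.45286614  -1.83237308] 0.08318543438667127
white 112 [30.  45.7 58.9]
24.85
```

```bash
python3 - <<'E'
from h import *
t0=dict(np.load('top0.npz'));t=dict(np.load('t11.npz'))
def prof(t):
    C=cloud(t);D=(C[...,:2]-O)@DR
    for lo in range(14,62,4):
        k=(abs(D[...,1])<.006)&(D[...,0]>lo/1000)&(D[...,0]<=(lo+4)/1000)
        print(lo,k.sum(),(np.median(C[k][:,2])*1000).round(1) if k.any() else None,t['pixels'][k].mean(0).round() if k.any() else '',end=' | ')
    print()
prof(t0);prof(t)
a=cv2.resize(t0['pixels'][160:200,140:190,::-1],None,fx=7.8,fy=7.8,interpolation=cv2.INTER_CUBIC)
b=cv2.resize(t['pixels'][160:200,140:190,::-1],None,fx=7.8,fy=7.8,interpolation=cv2.INTER_CUBIC)
for im,t in((a,t0),(b,t)):
  for x in(.020,.030,.036,.05):
    for z in (.026,):
      p=[proj(t,np.array([*fromdock(x,y),z])) for y in(-.02,.02)]
      q=[(int((u-140+.5)*7.8),int((v-160+.5)*7.8)) for u,v in p];cv2.line(im,q[0],q[1],(0,0,255),1)
cv2.imwrite('pics/nose.png',np.hstack([a,b]))
s=snap('side');s0=cv2.imread('pics/side0.png')
o=[]
for im in(s0,s['pixels'][:,:,::-1]):
  c=cv2.resize(im[322:367,200:262],None,fx=6.4,fy=6.4,interpolation=cv2.INTER_CUBIC)
  o.append(c)
cv2.imwrite('pics/noseside.png',np.hstack(o))
E
```

```text
14 11 11.7 [130. 121.  89.] | 18 16 18.4 [90. 83. 71.] | 22 15 27.9 [104. 102. 100.] | 26 13 44.5 [112. 108. 107.] | 30 6 36.2 [129. 125. 123.] | 34 11 26.9 [125. 122. 120.] | 38 8 33.5 [132. 129. 127.] | 42 12 24.7 [121. 118. 116.] | 46 10 33.5 [103. 100. 100.] | 50 5 30.8 [134. 132. 131.] | 54 4 18.8 [79. 78. 78.] | 58 8 12.8 [43. 44. 45.] | 
14 11 39.4 [154. 108.  70.] | 18 10 39.3 [154. 109.  70.] | 22 8 38.1 [156. 110.  71.] | 26 8 39.3 [144. 102.  67.] | 30 5 34.6 [108. 105. 104.] | 34 13 34.1 [117. 114. 112.] | 38 8 33.1 [138. 136. 135.] | 42 8 34.7 [143. 140. 138.] | 46 11 26.3 [146. 143. 141.] | 50 10 28.8 [138. 134. 132.] | 54 8 32.4 [132. 130. 128.] | 58 11 31.2 [110. 107. 106.] |
```

View pics/nose.png

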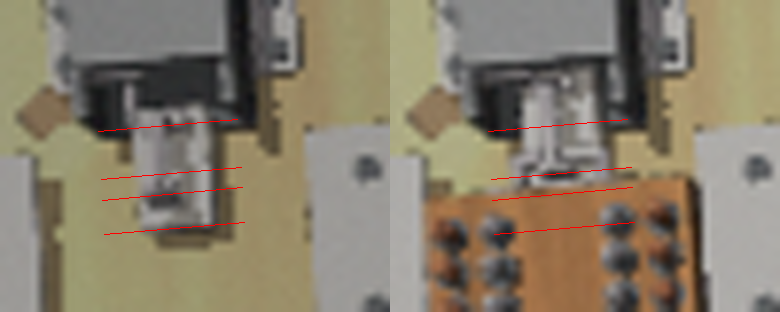

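View pics/noseside.png

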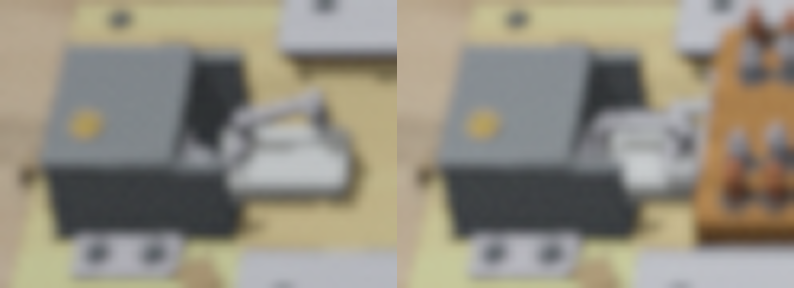

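```bash
python3 - <<'E'
from h import *
t=dict(np.load('t11.npz'))
ims=[]
def crop(u,v): return cv2.resize(t['pixels'][v-15:v+15,u-13:u+13,::-1],None,fx=15,fy=15,interpolation=cv2.INTER_LANCZOS4)
# full dock origin
l1=np.array([.5461,-.2570]);l2=np.array([.5386,-.1543]);mid=(l1+l2)/2;Of=mid+.0075*DR[:,0];print(Of)
pu=proj(t,np.array([*fromdock(.040,0),.02]));X=Of+DR@np.array([.047,0]);pf=proj(t,np.array([*X,.02]));print(pu,pf)
im=np.hstack([crop(*map(int,pu)),crop(*map(int,pf))])
cv2.imwrite('pics/nose2.png',im)
# full tray pose
C=cloud(t);D=(C[...,:2]-Of)@DR
k=(C[...,2]>.074)&(abs(D[...,0]+.02)<.04)&(abs(D[...,1])<.05);print('full handle',k.sum(),np.median(D[k],0)*1000)
E
```

```text
[ 0.54983081 -0.20511377]
(np.float64(161.9743627836579), np.float64(180.49883282597057)) (np.float64(389.8997238870818), np.float64(192.71732654164373))
full handle 214 [-20.20721603   0.11910037]
```

View pics/nose2.png

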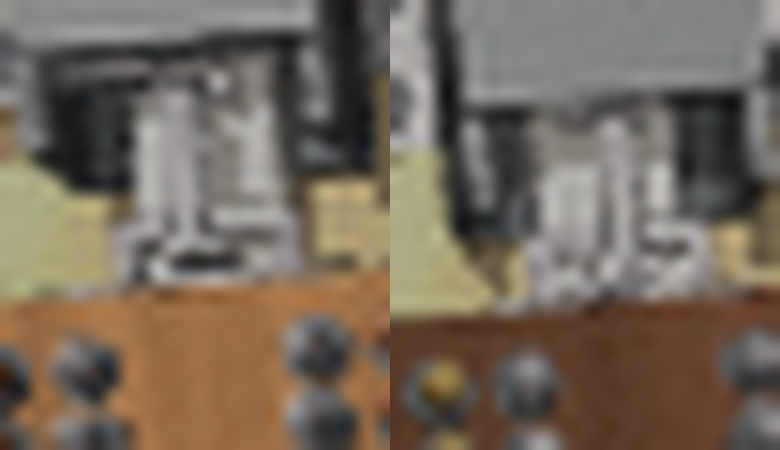

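The hook's arm is down and its tip sits at the staple's crossbar, and the tray isn't creeping. It looks latched, with the tray now drawn back against the hook; the earlier 6 N may have been a friction jam. I'll go back and tug again in small steps to find out.

```bash
python3 - <<'E'
from h import *
p=fromdock(-.0252,-.0017);go([p[0],p[1],.15],4.1)
E
```

```text
t 24.9 pos [0.4856 0.0953 0.1765] yyaw 4.11 tilt 0.0 F [0.11 0.62 0.21] gap 0.472
frac [1.0004 0.4859 0.1327] twist 0.0001
```

```bash
python3 -m pendant '[[0.2,0.1,0,0,40],[0.4,0.25,0,0,40],[0.6,0.4,0,0,40],[0.8,0.48,0,0,40],[0.95,0.486,0.05,0,40],[1,0.486,0.13,0,40],[1,0.486,0.13,0,40]]'>/dev/null; python3 - <<'E'
from h import *
p=fromdock(-.0252,-.0017);go([p[0],p[1],.0557],4.1)
E
```

```text
t 25.6 pos [0.5659 0.302  0.1468] yyaw 4.23 tilt 0.38 F [0.18 0.42 0.17] gap 0.466
frac [-0.0011  0.0144  0.4552] twist 0.0015
```

```bash
python3 -m pendant '[[0,0,0,0,40],[0,0,0,0,40]]'>/dev/null; python3 - <<'E'
from h import *
p=fromdock(-.0252,-.0017);go([p[0],p[1],.0557],4.1)
E
```

```text
t 25.8 pos [0.5685 0.3004 0.1509] yyaw 4.03 tilt 0.03 F [ 0.45  0.29 -0.12] gap 0.462
frac [ 0.0071 -0.0011  0.4762] twist -0.0008
```

```bash
python3 -m pendant '[[0.007,-0.001,0.1,0,40],[0.007,-0.001,0.25,0,40],[0.007,-0.001,0.38,0,40],[0.007,-0.001,0.45,0,40],[0.007,-0.001,0.474,0,40],[0.007,-0.001,0.474,0,40],[0.007,-0.001,0.474,0,40]]'>/dev/null; python3 r.py;  python3 - <<'E'
from h import *
s=snap('side')
cv2.imwrite('pics/side12.png',cv2.resize(s['pixels'][280:390,190:330,::-1],None,fx=5.4,fy=5.4,interpolation=cv2.INTER_CUBIC))
E
```

```text
DOCK [-24.12726036  -0.26688675] z 0.0575 F [-0.21  0.08] -0.14 T [ 0.03 -0.01  0.02] yaw 4.09
```

View pics/side12.png

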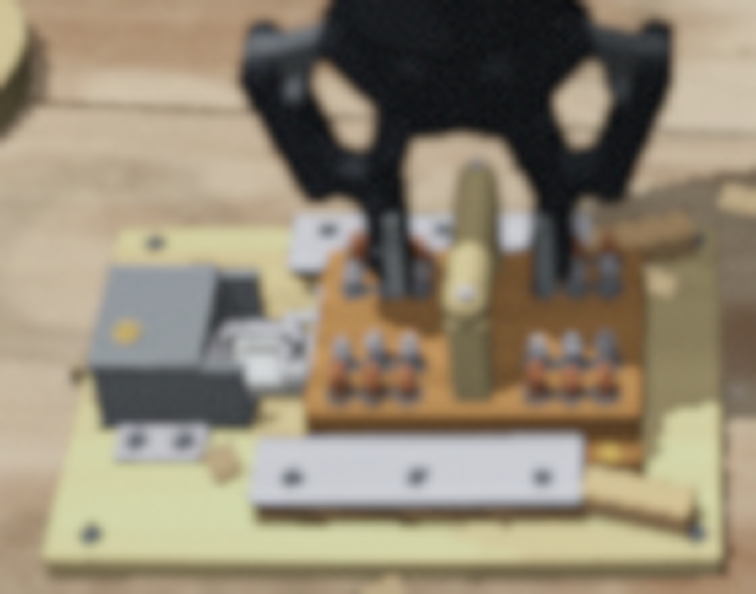

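The handle at (470,270) is centred between the fingers. Closing, then tugging in small steps.

```bash
python3 -m pendant '[[0,-0.003,0,0,25],[0,-0.003,0,0,0],[0,-0.003,0,0,0],[0,-0.003,0,0,0],[0,-0.003,0,0,0],[0,-0.003,0,0,0],[0,-0.003,0,0,0]]'>/dev/null; python3 r.py; python3 -m pendant '[[0,-0.003,0,0,0],[0,-0.003,0,0,0],[0,-0.003,0,0,0]]'>/dev/null; python3 r.py
```

```text
DOCK [-25.87371145  -0.0637235 ] z 0.0571 F [-2.27 -0.08] 8.11 T [-0.05  0.23 -0.03] yaw 4.12
DOCK [-26.37909697  -0.03950747] z 0.0571 F [-2.11  0.73] 7.97 T [-0.03  0.09  0.01] yaw 4.12
```

```bash
python3 -m pendant '[[0,-0.003,0,0,0],[0,-0.003,0,0,0],[0,-0.003,0,0,0]]'>/dev/null; python3 r.py
```

```text
DOCK [-26.87588355  -0.05379816] z 0.0571 F [-0.88 -0.91] 7.27 T [-0.08  0.14  0.05] yaw 4.12
```

```bash
python3 -m pendant '[[0,-0.003,0,0,0],[0,-0.003,0,0,0],[0,-0.003,0,0,0]]'>/dev/null; python3 r.py
```

```text
DOCK [-27.44093065  -0.04131514] z 0.0571 F [-1.05 -0.15] 6.16 T [-0.07  0.07 -0.01] yaw 4.12
```

```bash
python3 -m pendant '[[0,-0.002,-0.002,0,0],[0,-0.003,-0.003,0,0],[0,-0.003,-0.003,0,0]]'>/dev/null; python3 r.py;  python3 - <<'E'
from h import *
s=snap('side')
cv2.imwrite('pics/side13.png',cv2.resize(s['pixels'][280:390,190:330,::-1],None,fx=5.4,fy=5.4,interpolation=cv2.INTER_CUBIC))
E
```

```text
DOCK [-28.50975055  -0.10126332] z 0.0571 F [-1.1  -0.97] 5.27 T [-0.02  0.06  0.02] yaw 4.11
```

View pics/side13.png

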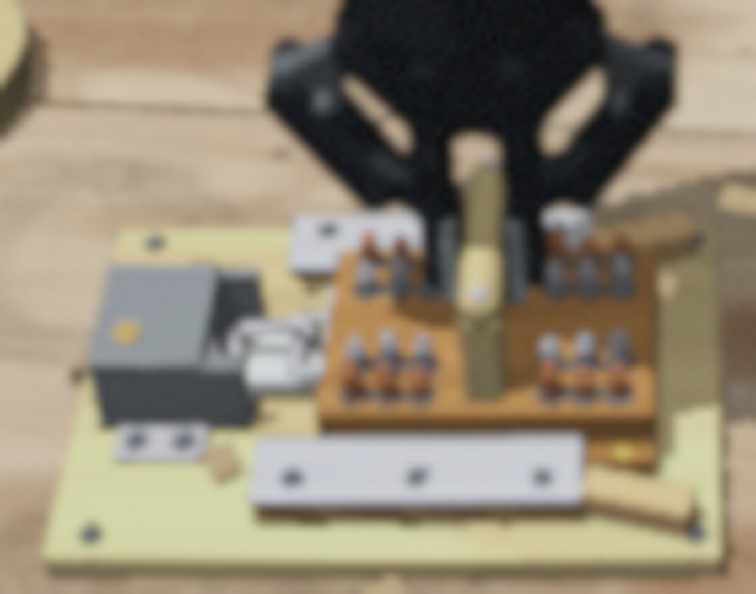

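The nose is following the tray out, so the latch isn't holding any more. I'll ease the tray out to let the latch reset, then press again.

```bash
python3 -m pendant '[[0,-0.005,-0.002,0,0],[0,-0.01,-0.003,0,0],[0,-0.015,-0.003,0,0],[0,-0.02,-0.003,0,0]]'>/dev/null; python3 r.py; python3 -m pendant '[[0,-0.005,0,0,0],[0,-0.01,0,0,0],[0,-0.015,0,0,0],[0,-0.02,0,0,0]]'>/dev/null; python3 r.py
```

```text
DOCK [-32.41684847  -0.20273798] z 0.0571 F [0.42 0.66] 4.38 T [0.1  0.   0.02] yaw 4.11
DOCK [-35.82482769  -0.20661387] z 0.0571 F [1.06 1.52] 3.15 T [ 0.24 -0.34  0.04] yaw 4.1
```

```bash
python3 -m pendant '[[0,-0.005,-0.001,0,0],[0,-0.01,-0.002,0,0],[0,-0.015,-0.002,0,0],[0,-0.02,-0.002,0,0]]'>/dev/null; python3 r.py; python3 -m pendant '[[0,-0.005,0,0,0],[0,-0.005,0,0,0]]'>/dev/null; python3 r.py;  python3 - <<'E'
from h import *
s=snap('side')
cv2.imwrite('pics/side14.png',cv2.resize(s['pixels'][280:390,190:330,::-1],None,fx=5.4,fy=5.4,interpolation=cv2.INTER_CUBIC))
E
```

```text
DOCK [-40.54421446  -0.24412359] z 0.0571 F [2.06 2.54] 1.31 T [ 0.42 -0.3   0.06] yaw 4.11
DOCK [-41.75864936  -0.20789282] z 0.0571 F [0.97 2.78] 1.5 T [ 0.45 -0.25  0.05] yaw 4.11
```

View pics/side14.png

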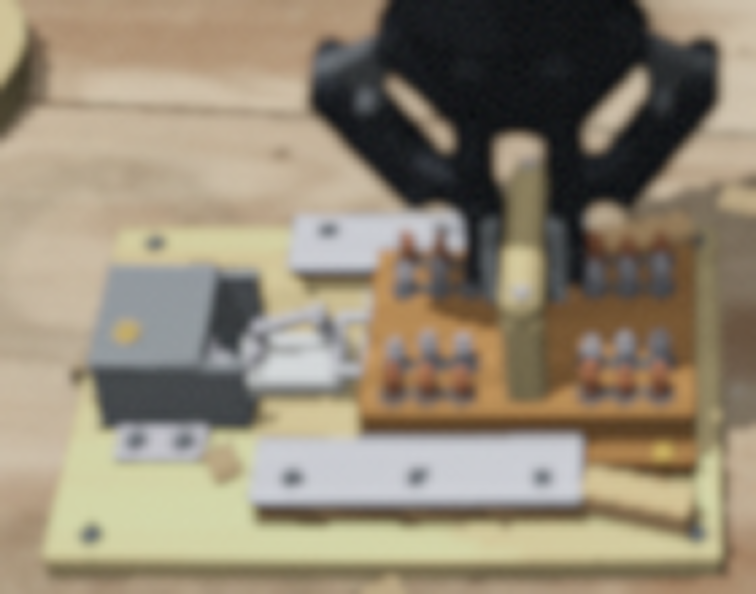

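The nose is fully out again with its hook lifted at (325,315), and the tray is still square between the rails. The latch held after the first press but gave way under my last pull of about 7–8 N. I'll press to the stop again, then tug more lightly this time.

```bash
python3 -m pendant '[[0.002,0.005,-0.001,0,0],[0.003,0.01,-0.003,0,0],[0.003,0.02,-0.003,0,0],[0.003,0.03,-0.003,0,0]]'>/dev/null; python3 r.py; python3 -m pendant '[[0,0.005,0,0,0],[0,0.01,0,0,0],[0,0.015,0,0,0],[0,0.02,0,0,0],[0,0.025,0,0,0],[0,0.03,0,0,0]]'>/dev/null; python3 r.py
```

```text
DOCK [-35.98662874  -0.18982868] z 0.0571 F [-0.74 -0.62] -0.8 T [0.08 0.06 0.02] yaw 4.11
DOCK [-31.06927772  -0.09053773] z 0.0573 F [-5.71 -1.93] 2.15 T [-0.19  0.84 -0.03] yaw 4.11
```

```bash
python3 -m pendant '[[0,0.005,0,0,0],[0,0.01,0,0,0],[0,0.015,0,0,0],[0,0.02,0,0,0],[0,0.025,0,0,0],[0,0.03,0,0,0]]'>/dev/null; python3 r.py;python3 -m pendant '[[0,0.005,0,0,0],[0,0.01,0,0,0],[0,0.015,0,0,0],[0,0.02,0,0,0]]'>/dev/null; python3 r.py
```

```text
DOCK [-25.4150998   -0.09926272] z 0.0574 F [-7.26 -1.64] 3.96 T [-0.21  1.03 -0.02] yaw 4.11
DOCK [-21.78987912  -0.06506803] z 0.0575 F [-7.56 -0.91] 4.11 T [-0.25  1.18 -0.06] yaw 4.11
```

```bash
python3 -m pendant '[[0,0.004,0,0,0],[0,0.008,0,0,0],[0,0.012,0,0,0]]'>/dev/null; python3 r.py;python3 -m pendant '[[0,0.004,0,0,0],[0,0.008,0,0,0],[0,0.012,0,0,0]]'>/dev/null; python3 r.py
```

```text
DOCK [-19.53435873  -0.07137477] z 0.0575 F [-8.73 -1.19] 5.58 T [-0.23  1.22  0.02] yaw 4.11
DOCK [-17.33923033  -0.06672593] z 0.0575 F [-8.32 -0.87] 5.69 T [-0.26  1.33 -0.14] yaw 4.11
```

```bash
python3 -m pendant '[[0,0.003,0,0,0],[0,0.006,0,0,0]]'>/dev/null; python3 r.py;python3 -m pendant '[[0,0.003,0,0,0],[0,0.006,0,0,0]]'>/dev/null; python3 r.py
```

```text
DOCK [-16.03086235  -0.06732384] z 0.0575 F [-7.78 -0.91] 5.42 T [-0.22  1.16 -0.02] yaw 4.11
DOCK [-14.51694324  -0.0383035 ] z 0.0575 F [-6.92 -1.27] 4.1 T [-0.29  1.1  -0.07] yaw 4.12
```

```bash
python3 -m pendant '[[0,0.003,0,0,0],[0,0.006,0,0,0]]'>/dev/null; python3 r.py;python3 -m pendant '[[0,0.003,0,0,0],[0,0.003,0,0,0]]'>/dev/null; python3 r.py
```

```text
DOCK [-13.16966154  -0.05836816] z 0.0575 F [-7.39 -0.21] 4.25 T [-0.21  1.18 -0.07] yaw 4.11
DOCK [-12.76963124  -0.04552544] z 0.0575 F [-7.73 -1.34] 3.59 T [-0.24  1.14 -0.07] yaw 4.11
```

```bash
python3 -m pendant '[[0,0.003,0,0,0],[0,0.003,0,0,0]]'>/dev/null; python3 r.py
```

```text
DOCK [-12.15769044  -0.0650539 ] z 0.0575 F [-7.02 -0.87] 4.27 T [-0.25  1.16 -0.05] yaw 4.11
```

```bash
python3 -m pendant '[[0,0.003,0,0,0],[0,0.003,0,0,0]]'>/dev/null; python3 r.py
```

```text
DOCK [-11.5509457   -0.05136563] z 0.0575 F [-6.62 -1.56] 4.94 T [-0.26  1.07 -0.06] yaw 4.11
```

```bash
python3 -m pendant '[[0,0.003,0,0,0],[0,0.003,0,0,0]]'>/dev/null; python3 r.py
```

```text
DOCK [-10.94587743  -0.05646359] z 0.0575 F [-7.43 -0.71] 5.13 T [-0.32  1.09 -0.03] yaw 4.11
```

```bash
python3 -m pendant '[[0,0.003,0,0,0],[0,0.003,0,0,0]]'>/dev/null; python3 r.py
```

```text
DOCK [-10.61360844  -0.03778424] z 0.0575 F [-8.73 -1.17] 4.27 T [-0.24  1.23 -0.08] yaw 4.11
```

```bash
python3 -m pendant '[[0,0.002,0,0,0],[0,0.002,0,0,0]]'>/dev/null; python3 r.py
```

```text
DOCK [-10.4853393   -0.05945893] z 0.0576 F [-9.64 -0.72] 6.04 T [-0.3   1.42 -0.04] yaw 4.11
```

```bash
python3 -m pendant '[[0,0.002,0,0,0],[0,0.002,0,0,0]]'>/dev/null; python3 r.py
```

```text
DOCK [-10.39769212  -0.03550452] z 0.0576 F [-9.62 -2.26] 7.09 T [-0.33  1.48 -0.04] yaw 4.12
```

Same stop at -10.5 mm. One more slight press, then ease back.

```bash
python3 -m pendant '[[0,0.002,0,0,0],[0,0.002,0,0,0]]'>/dev/null; python3 r.py; python3 -m pendant '[[0,-0.005,-0.001,0,0],[0,-0.01,-0.001,0,0],[0,-0.015,-0.002,0,0],[0,-0.02,-0.002,0,0]]' >/dev/null; python3 r.py;  python3 -m pendant '[[0,-0.005,0,0,0],[0,-0.01,0,0,0],[0,-0.015,0,0,0]]' >/dev/null; python3 r.py
```

```text
DOCK [-10.27654179  -0.04830992] z 0.0577 F [-11.07  -1.37] 7.24 T [-0.41  1.67 -0.11] yaw 4.11
DOCK [-12.14091984  -0.04161944] z 0.0574 F [-4.45 -0.66] -0.34 T [-0.17  0.66 -0.03] yaw 4.11
DOCK [-1.45810891e+01  2.15275483e-04] z 0.0575 F [-3.28 -0.76] -2.42 T [-0.1   0.79 -0.08] yaw 4.11
```

```bash
python3 -m pendant '[[0,-0.005,0,0,0],[0,-0.005,0,0,0]]'>/dev/null; python3 r.py
```

```text
DOCK [-15.61676955   0.06166545] z 0.0576 F [-4.59 -1.22] -2.22 T [-0.27  0.94 -0.02] yaw 4.11
```

```bash
python3 -m pendant '[[0,-0.005,0,0,0],[0,-0.005,0,0,0]]'>/dev/null; python3 r.py
```

```text
DOCK [-16.4755334    0.12718187] z 0.0577 F [-5.12 -1.68] -3.21 T [-0.3   0.96 -0.09] yaw 4.11
```

```bash
python3 -m pendant '[[0,-0.005,0,0,0],[0,-0.005,0,0,0]]'>/dev/null; python3 r.py
```

```text
DOCK [-17.08692652   0.24681688] z 0.0579 F [-4.55 -0.38] -5.24 T [-0.25  0.82  0.02] yaw 4.12
```

```bash
python3 -m pendant '[[0,-0.003,0,0,0],[0,-0.003,0,0,0]]'>/dev/null; python3 r.py
```

```text
DOCK [-17.28163602   0.39279471] z 0.0583 F [-3.26 -0.28] -4.72 T [-0.13  0.8   0.01] yaw 4.11
```

```bash
python3 -m pendant '[[0,-0.003,0,0,0],[0,-0.003,0,0,0]]'>/dev/null; python3 r.py; python3 -m pendant '[[0,-0.003,0,0,0],[0,-0.003,0,0,0]]'>/dev/null; python3 r.py
```

```text
DOCK [-17.51100701   0.42413044] z 0.0587 F [-2.43  0.13] -3.98 T [-0.05  0.6   0.01] yaw 4.11
DOCK [-17.81786303   0.42693361] z 0.0589 F [-0.87  0.32] -4.2 T [-0.04  0.34  0.  ] yaw 4.11
```

```bash
python3 -m pendant '[[0,0,0.003,0,0],[0,-0.001,0.005,0,0]]'>/dev/null; python3 r.py; python3 -m pendant '[[0,0,0,0,20],[0,0,0,0,40],[0,0,0,0,40],[0,0,0,0,40],[0,0,0,0,40],[0,0,0,0,40],[0,0,0,0,40],[0,0,0,0,40]]'>/dev/null;  python3 r.py; python3 -m pendant '[[0,0,-0.1,0,40],[0,0,-0.3,0,40],[0,0,-0.5,0,40],[0,0,-0.6,0,40],[-0.2,0,-0.6,0,40],[-0.45,-0.1,-0.6,0,40],[-0.7,-0.2,-0.6,0,40],[-0.9,-0.2,-0.6,0,40]]' >/dev/null; python3 meas.py; python3 - <<'E'
from h import *
t=snap('top');s=snap('side')
a=cv2.resize(t['pixels'][165:195,149:175,::-1],None,fx=15,fy=15,interpolation=cv2.INTER_LANCZOS4)
b=cv2.resize(s['pixels'][322:367,200:262,::-1],None,fx=6.4,fy=6.4,interpolation=cv2.INTER_CUBIC)
c=np.zeros((450,390+b.shape[1],3),np.uint8);c[:,:390]=a;c[:b.shape[0],390:]=b
cv2.imwrite('pics/l15.png',c)
E
```

```text
DOCK [-17.9678164    0.36333156] z 0.0579 F [-0.8   0.67] -4.06 T [0.01 0.18 0.  ] yaw 4.11
DOCK [-18.81784984   0.26166206] z 0.0573 F [1.29 0.24] -0.3 T [-0.03  0.02 -0.01] yaw 4.11
tray ((-20.043121337890625, -0.23632431030273438), (73.92833709716797, 112.318359375), 88.25945281982422)
-0.03 -71.8 35.2
-0.02 -73.2 34.2
-0.01 -73.0 35.1
0 -72.0 33.7
0.01 -73.4 34.7
0.02 -72.5 35.1
0.03 -73.7 34.2
handle 210 [-19.7606622  -1.2758981] 0.08227346502012609
white 89 [36.8 48.2 59.5]
38.5
```

View pics/l15.png

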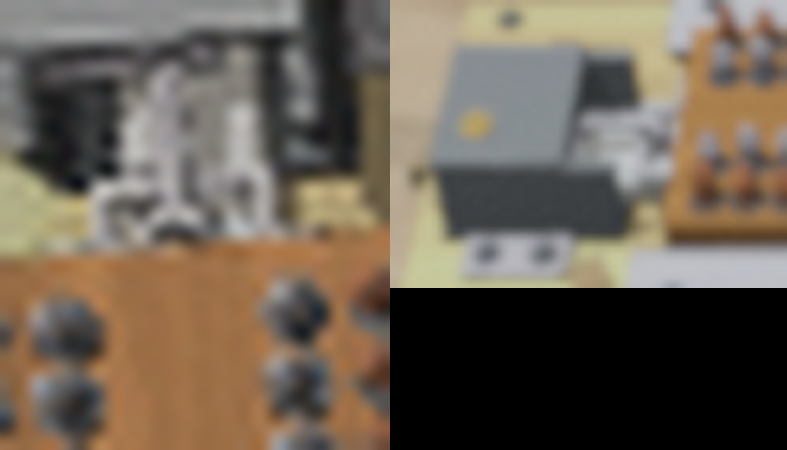

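Latched again: tray at x ≈ -19.5 mm, hook lying through the staple at (180,200). I'll confirm that it stays, then return for a lighter tug.

```bash
python3 -m pendant '[[0,0,0,0,40],[0,0,0,0,40],[0,0,0,0,40],[0,0,0,0,40],[0,0,0,0,40],[0,0,0,0,40],[0,0,0,0,40],[0,0,0,0,40]]' >/dev/null; python3 meas.py; python3 - <<'E'
from h import *
p=fromdock(-.0193,-.0003);go([p[0],p[1],.177],4.1)
E
```

```text
tray ((-20.07882308959961, 0.8324356079101562), (71.44847869873047, 112.64208984375), 88.07552337646484)
-0.03 -71.8 35.2
-0.02 -73.4 34.2
-0.01 -73.0 35.1
0 -72.0 33.7
0.01 -73.4 34.7
0.02 -72.5 35.1
0.03 -75.3 34.2
handle 217 [-19.96711413  -2.71819956] 0.08304951820613704
white 88 [36.6 47.6 59.7]
39.45
t 39.45 pos [0.5475 0.1218 0.1773] yyaw 4.11 tilt 0.0 F [-0.3   0.06  0.19] gap 0.464
frac [0.8971 0.1974 0.0016] twist 0.0002
```

```bash
python3 -m pendant '[[0.2,0.05,0,0,40],[0.4,0.1,0,0,40],[0.6,0.15,0,0,40],[0.8,0.197,0,0,40],[0.897,0.197,0,0,40],[0.897,0.197,0,0,40],[0.897,0.197,0,0,40],[0.897,0.197,0,0,40]]'>/dev/null; python3 - <<'E'
from h import *
p=fromdock(-.0193,-.0003);go([p[0],p[1],.0557],4.1)
E
```

```text
t 40.25 pos [0.5738 0.3022 0.1772] yyaw 4.04 tilt 0.05 F [ 0.05 -0.68  0.08] gap 0.47
frac [0.0076 0.0015 0.6075] twist -0.0007
```

```bash
python3 -m pendant '[[0.006,0.001,0.15,0,40],[0.006,0.001,0.32,0,40],[0.006,0.001,0.48,0,40],[0.006,0.001,0.57,0,40],[0.006,0.001,0.6,0,40],[0.006,0.001,0.6,0,40],[0.006,0.001,0.6,0,40]]'>/dev/null; python3 r.py;  python3 -m pendant '[[0,-0.002,0,0,25],[0,-0.002,0,0,0],[0,-0.002,0,0,0],[0,-0.002,0,0,0],[0,-0.002,0,0,0],[0,-0.002,0,0,0],[0,-0.002,0,0,0]]'>/dev/null; python3 r.py
```

```text
DOCK [-17.78529014   0.94689632] z 0.0593 F [ 0.32 -0.88] -0.01 T [-0.02 -0.    0.04] yaw 4.09
DOCK [-18.37392627   1.26395414] z 0.0593 F [ 0.   -0.44] 6.03 T [-0.08  0.06  0.02] yaw 4.12
```

```bash
python3 -m pendant '[[0,-0.003,-0.003,0,0],[0,-0.005,-0.004,0,0],[0,-0.005,-0.004,0,0]]'>/dev/null; python3 r.py
```

```text
DOCK [-19.49769813   1.12838246] z 0.0593 F [2.2  0.69] 6.31 T [ 0.03 -0.23  0.02] yaw 4.11
```

```bash
python3 -m pendant '[[0,-0.002,-0.001,0,0],[0,-0.004,-0.002,0,0],[0,-0.004,-0.002,0,0]]'>/dev/null; python3 r.py
```

```text
DOCK [-20.17237257   1.05526554] z 0.0593 F [ 4.07 -0.13] 5.11 T [ 0.14 -0.62  0.06] yaw 4.11
```

```bash
python3 -m pendant '[[0,-0.002,0,0,0],[0,-0.003,0,0,0],[0,-0.003,0,0,0]]'>/dev/null; python3 r.py
```

```text
DOCK [-20.48324153   1.01551769] z 0.0593 F [4.33 0.86] 4.1 T [ 0.17 -0.87  0.01] yaw 4.11
```

```bash
python3 -m pendant '[[0,0,-0.003,0,0],[0,-0.001,-0.005,0,0],[0,-0.001,-0.005,0,0]]'>/dev/null; python3 r.py
```

```text
DOCK [-20.89091077   0.95053272] z 0.0594 F [7.77 1.06] 0.95 T [ 0.27 -1.04  0.01] yaw 4.11
```

```bash
python3 -m pendant '[[0,0,0,0,0],[0,0,0,0,0]]'>/dev/null; python3 r.py; python3 - <<'E'
from h import *
s=snap('side')
cv2.imwrite('pics/side16.png',cv2.resize(s['pixels'][280:390,190:330,::-1],None,fx=5.4,fy=5.4,interpolation=cv2.INTER_CUBIC))
E
python3 r.py
```

```text
DOCK [-20.9166524    0.95231008] z 0.0594 F [6.49 0.29] 2.03 T [ 0.27 -1.02  0.03] yaw 4.12
DOCK [-20.91632914   0.97267478] z 0.0594 F [7.52 1.25] -0.11 T [ 0.22 -1.07  0.05] yaw 4.12
```

View pics/side16.png

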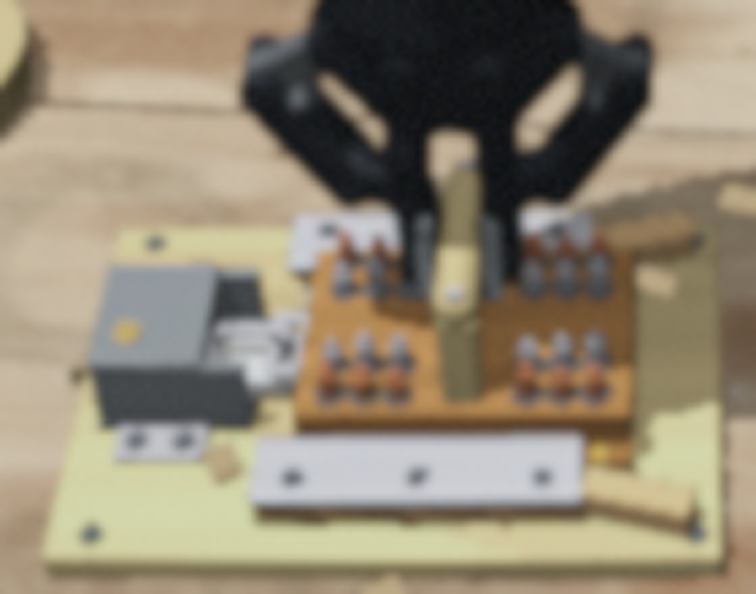

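The tray is held firm at -20.9 mm under a steady pull of about 7 N, with little board load, so the hook is taking it. I'll ease off and let go.

```bash
python3 -m pendant '[[0,0.003,0,0,0],[0,0.006,0,0,0],[0,0.009,0,0,0],[0,0.011,0,0,0]]'>/dev/null; python3 r.py
```

```text
DOCK [-20.60311533   0.91637153] z 0.0593 F [0.6  0.86] 4.38 T [ 0.14 -0.3   0.04] yaw 4.11
```

```bash
python3 -m pendant '[[0,0,0,0,20],[0,0,0,0,40],[0,0,0,0,40],[0,0,0,0,40],[0,0,-0.1,0,40],[0,0,-0.3,0,40],[0,0,-0.5,0,40],[0,0,-0.6,0,40]]'>/dev/null;  python3 r.py; python3 -m pendant '[[-0.2,0,0,0,40],[-0.45,-0.1,0,0,40],[-0.7,-0.2,0,0,40],[-0.9,-0.2,0,0,40],[-0.9,-0.2,0,0,40],[-0.9,-0.2,0,0,40],[-0.9,-0.2,0,0,40],[-0.9,-0.2,0,0,40]]' >/dev/null; python3 meas.py;  python3 -m pendant '[[0,0,0,0,40],[0,0,0,0,40],[0,0,0,0,40],[0,0,0,0,40],[0,0,0,0,40],[0,0,0,0,40],[0,0,0,0,40],[0,0,0,0,40]]' >/dev/null; python3 meas.py; python3 - <<'E'
from h import *
t=snap('top','top17.png');s=snap('side','side17f.png')
a=cv2.resize(t['pixels'][165:195,149:175,::-1],None,fx=15,fy=15,interpolation=cv2.INTER_LANCZOS4)
b=cv2.resize(s['pixels'][322:367,200:262,::-1],None,fx=6.4,fy=6.4,interpolation=cv2.INTER_CUBIC)
c=np.zeros((450,390+b.shape[1],3),np.uint8);c[:,:390]=a;c[:b.shape[0],390:]=b
cv2.imwrite('pics/l17.png',c)
E
```

```text
DOCK [-18.56238634   1.28344181] z 0.1839 F [ 0.5 -0. ] 0.53 T [ 0.01 -0.08  0.02] yaw 4.11
tray ((-22.092002868652344, 2.045024871826172), (68.8924331665039, 112.87309265136719), 87.92777252197266)
-0.03 -42.8 33.4
-0.02 -75.4 31.9
-0.01 -75.2 32.9
0 -74.2 33.5
0.01 -75.5 32.4
0.02 -76.7 33.2
0.03 -76.1 33.8
handle 216 [-21.84206196  -2.37968582] 0.08303867418888515
white 99 [34.7 48.1 59.7]
45.15
tray ((-21.144153594970703, 0.9059219360351562), (71.16364288330078, 110.86702728271484), 87.96192169189453)
-0.03 -42.8 33.4
-0.02 -75.6 31.9
-0.01 -76.6 32.9
0 -76.4 33.5
0.01 -75.6 32.4
0.02 -74.7 33.2
0.03 -75.5 32.0
handle 219 [-21.88059297  -1.56342852] 0.08257113571740021
white 95 [34.9 48.7 59.6]
46.0
```

View pics/l17.png

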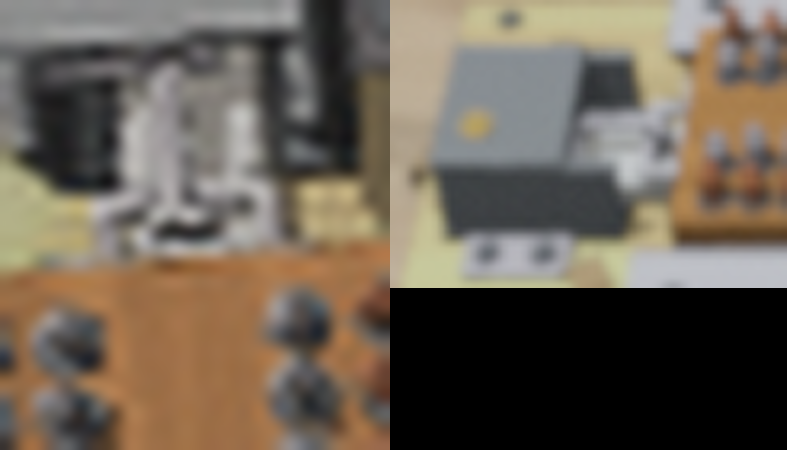

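View pics/top17.png

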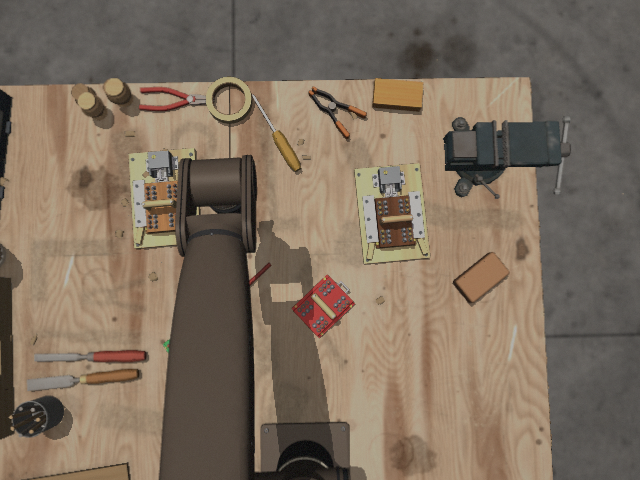

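The tray stays at x ≈ -21 mm, flat, with the hook in the staple and the hand off. The two looks 0.85 s apart agree, and the bystanders I can see are where they were. Handing in.

```bash
python3 -c "
from h import *
print(job.job_done())"
```

```text
the job is handed in; nothing more can be done
None
```

The tray is back in the empty dock, latched, with the hand off it, and I handed the job in at about 46 s. It took two presses, because my first tug pulled the tray out of the latch.

- **First press and tug:** I slid the tray in staple end first and pressed it to the stop, which it met 10.5 mm in front of the dock's origin at about 11 N. Let go, it stayed in at about -19 mm. I then tugged too far: after holding 5–7 N, the tray gave by about 3 mm. When I regripped it, the nose followed it all the way out.
- **Second press and tug:** I pressed it to the same stop at about 11 N, let go, and it stayed in at about -19.5 mm. This time it held a steady pull of about 7 N at -20.9 mm without giving. I then eased off and let go.
- **Last checks:** In two looks 0.85 s apart, the tray sat at about -21 mm without moving, flat, with the hook down through the staple. The two trays, the screwdriver and the cork block look as they were. The arm hid the green tray and most of the pencil in that last picture, so I did not check those two.

**Not certain:**
- I did not measure the nose's travel directly. About 14–16 mm is my estimate from the tray's position.
- The pull on the hook is the wrist reading less an estimated 1–2 N of friction.
- I never settled why the first latch let go.

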